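# Set out the sugar chefs on the display board

### The job

Two or three of the clear covers have a sugar chef under them: take each chef out and stand it upright on the white display board, midway between the chair of its own colour and the long table. Do not knock any chef over, and leave the bottle, the bowl and the butter where they are. Finish with all three stands covered again, each cover fully down on its stand (the covers are alike, any cover may go on any stand).

Things in the scene. Friction and masses are not known exactly. Their poses are not given: they have to be found in the camera images.
- board: white display board, fixed for the run, 160 x 340 mm, 6 mm thick; origin: centre of its underside; x runs across it (away from the robot at yaw 0), y along it. A long dark miniature banquet table is glued along its far (+x) side: 35 mm deep (x +37.5 to +72.5 mm), 310 mm long, top 40 mm above the origin
- chair_red: red miniature chair glued on the board, 40 x 40 mm, seat 33 mm and back 67 mm high; origin: centre of its underside, on the board's top; its back is on the -x side, its own +x points over the seat's front edge (20 mm from the origin) to the long table. From seat front to table: 75 mm. Chairs stand 100 mm apart in a row, in any order
- place_red (a point): point on the board's top, midway between the front of the red chair and the long table (57.5 mm in front of the chair's origin): where the red chef is to stand
- chef_red: rigid sugar chef in red with a white hat, loose, 0.12 kg, 96 mm tall; round foot 48 mm in diameter and 8 mm high, then a round body 28 mm in diameter from 8 to 60 mm (grip it there), head and hat 26 mm wide above; origin: centre of the foot's underside, z up through the hat. May be absent; starts under a cover
- chair_green: green miniature chair glued on the board, 40 x 40 mm, seat 33 mm and back 67 mm high; origin: centre of its underside, on the board's top; its back is on the -x side, its own +x points over the seat's front edge (20 mm from the origin) to the long table. From seat front to table: 75 mm. Chairs stand 100 mm apart in a row, in any order
- place_green (a point): point on the board's top, midway between the front of the green chair and the long table (57.5 mm in front of the chair's origin): where the green chef is to stand
- chef_green: rigid sugar chef in green with a white hat, loose, 0.12 kg, 96 mm tall; round foot 48 mm in diameter and 8 mm high, then a round body 28 mm in diameter from 8 to 60 mm (grip it there), head and hat 26 mm wide above; origin: centre of the foot's underside, z up through the hat. May be absent; starts under a cover
- chair_blue: blue miniature chair glued on the board, 40 x 40 mm, seat 33 mm and back 67 mm high; origin: centre of its underside, on the board's top; its back is on the -x side, its own +x points over the seat's front edge (20 mm from the origin) to the long table. From seat front to table: 75 mm. Chairs stand 100 mm apart in a row, in any order
- place_blue (a point): point on the board's top, midway between the front of the blue chair and the long table (57.5 mm in front of the chair's origin): where the blue chef is to stand
- chef_blue: rigid sugar chef in blue with a white hat, loose, 0.12 kg, 96 mm tall; round foot 48 mm in diameter and 8 mm high, then a round body 28 mm in diameter from 8 to 60 mm (grip it there), head and hat 26 mm wide above; origin: centre of the foot's underside, z up through the hat. May be absent; starts under a cover
- stand_a: round steel stand, fixed for the run, 114 mm in diameter; origin: centre of its underside; its floor is 6 mm above the origin, with an upright lip round the edge that rises to 12 mm and is 102 mm wide inside
- cover_a: clear round loose cover, open below, 0.18 kg, 92 mm outside diameter, 84 mm inside, 100 mm high, inside height 96 mm, with a black knob 24 mm in diameter and 30 mm high on top (from 100 to 130 mm); origin: centre of its open lower rim, z up through the knob. Seated on a stand its origin is 6 mm above the stand's, inside the lip with 5 mm play. All three alike
- stand_b: round steel stand, fixed for the run, 114 mm in diameter; origin: centre of its underside; its floor is 6 mm above the origin, with an upright lip round the edge that rises to 12 mm and is 102 mm wide inside
- cover_b: clear round loose cover, open below, 0.18 kg, 92 mm outside diameter, 84 mm inside, 100 mm high, inside height 96 mm, with a black knob 24 mm in diameter and 30 mm high on top (from 100 to 130 mm); origin: centre of its open lower rim, z up through the knob. Seated on a stand its origin is 6 mm above the stand's, inside the lip with 5 mm play. All three alike
- stand_c: round steel stand, fixed for the run, 114 mm in diameter; origin: centre of its underside; its floor is 6 mm above the origin, with an upright lip round the edge that rises to 12 mm and is 102 mm wide inside
- cover_c: clear round loose cover, open below, 0.18 kg, 92 mm outside diameter, 84 mm inside, 100 mm high, inside height 96 mm, with a black knob 24 mm in diameter and 30 mm high on top (from 100 to 130 mm); origin: centre of its open lower rim, z up through the knob. Seated on a stand its origin is 6 mm above the stand's, inside the lip with 5 mm play. All three alike
- bottle: white squeeze bottle with red cap, 56 mm in diameter, 150 mm tall, bystander; origin: centre of its underside
- bowl: small steel bowl, 110 mm wide, 50 mm high, bystander; origin: centre of its underside
- butter: pale yellow block of butter, 60 x 110 x 45 mm, bystander; origin: centre of its underside
Not all that is in view belongs to the job. Leave any yellow look-alike of the cover_c alone. Leave any orange look-alike of the stand_c alone.

How it is judged:
At the end, for the whole second after the job is handed in: Each chef present stands upright (0.12 rad), at rest on the board, its centre within 15 mm of the point midway between the chair of its colour and the long table; each stand has a cover at rest, upright, within 9 mm of its centre and fully down (within 3 mm) (horizontal distance between chef_red and place_red below 0.015 m and z of chef_red in the frame of place_red below 0.006 m and angle between each of chef_red, chef_green, chef_blue's own z axis and vertical below 0.12 rad and linear speed of each of chef_red, chef_green, chef_blue below 0.02 m/s and horizontal distance between chef_green and place_green below 0.015 m and z of chef_green in the frame of place_green below 0.006 m and horizontal distance between chef_blue and place_blue below 0.015 m and z of chef_blue in the frame of place_blue below 0.006 m and ((horizontal distance between cover_a and stand_a below 0.009 m and z of cover_a in the frame of stand_a below 0.009 m and angle between cover_a's own z axis and vertical below 0.06 rad and linear speed of cover_a below 0.02 m/s) or (horizontal distance between cover_b and stand_a below 0.009 m and z of cover_b in the frame of stand_a below 0.009 m and angle between cover_b's own z axis and vertical below 0.06 rad and linear speed of cover_b below 0.02 m/s) or (horizontal distance between cover_c and stand_a below 0.009 m and z of cover_c in the frame of stand_a below 0.009 m and angle between cover_c's own z axis and vertical below 0.06 rad and linear speed of cover_c below 0.02 m/s)) and ((horizontal distance between cover_a and stand_b below 0.009 m and z of cover_a in the frame of stand_b below 0.009 m and angle between cover_a's own z axis and vertical below 0.06 rad and linear speed of cover_a below 0.02 m/s) or (horizontal distance between cover_b and stand_b below 0.009 m and z of cover_b in the frame of stand_b below 0.009 m and angle between cover_b's own z axis and vertical below 0.06 rad and linear speed of cover_b below 0.02 m/s) or (horizontal distance between cover_c and stand_b below 0.009 m and z of cover_c in the frame of stand_b below 0.009 m and angle between cover_c's own z axis and vertical below 0.06 rad and linear speed of cover_c below 0.02 m/s)) and ((horizontal distance between cover_a and stand_c below 0.009 m and z of cover_a in the frame of stand_c below 0.009 m and angle between cover_a's own z axis and vertical below 0.06 rad and linear speed of cover_a below 0.02 m/s) or (horizontal distance between cover_b and stand_c below 0.009 m and z of cover_b in the frame of stand_c below 0.009 m and angle between cover_b's own z axis and vertical below 0.06 rad and linear speed of cover_b below 0.02 m/s) or (horizontal distance between cover_c and stand_c below 0.009 m and z of cover_c in the frame of stand_c below 0.009 m and angle between cover_c's own z axis and vertical below 0.06 rad and linear speed of cover_c below 0.02 m/s))); the robot touches nothing.
It fails at once if a chef is knocked over (tilted by more than 0.8 rad) (angle between any of chef_red, chef_green, chef_blue's own z axis and vertical above 0.8 rad).
It fails at once if the bottle, bowl or butter is moved by more than 40 mm (distance of any of bottle, bowl, butter from where it was at the start of the episode above 0.04 m).
Of chef_red, chef_green, chef_blue only 2 to 3 are there at a start; the rules pass over those that are not, and their reading is None.
At some moment in a run one of cover_a, cover_b, cover_c, chef_red, chef_green, chef_blue may be knocked a few centimetres aside while the robot is not near it.
It also fails if it takes over 210 s, if anything falls off the work surface, if the arm or the gripper's body presses on something with over 40 N, if the wrist force passes 120 N, or if a joint passes its speed limit or range.

### The arm

A 6-joint arm with a two-finger parallel gripper is mounted at the origin on the work surface. World frame = base frame: x ahead of the robot, y to its left, z up, the work surface at z = 0. Lengths are in m, angles in rad, forces in N, time in s.
With the tool pointing down it reaches from about 0.35 to 0.725 m from the base axis. Payload 6 kg.
Tool frame: the origin (TCP) lies on the mounting face of the last link; the fingertips stand 173 mm ahead of it and the grasp point (between the pads) lies 155 mm ahead of it; z points along the fingers, y is the direction in which the jaws open and shut (so a half turn about z gives the same grasp; the last joint's range is limited). The gripper opens to 85 mm and grips with 20 to 120 N. Pads are 22 mm wide; open, the fingers measure 114 mm over their backs; the gripper's body (76 mm by 85 mm) begins 54 mm behind the grasp point. The pads swing forward as they close: fully open they stand 13 mm farther back than shut.
Start: joints at [1.462, 0.04, 0.085, 0, -1.615, -0.334], TCP at [0.257, 0.542, 0.405] pointing down, gripper open.
Joint ranges: [-2.56, 2.56], [-1.29, 2.01], [-1.08, 1.49], [-3.29, 1.98], [-2.81, -0.18], [-2.99, 2.99]. Speed limits (rad/s): [2.57, 2.57, 3.01, 3.14, 3.14, 3.14].

### API

Orientations are given as a rotation vector (axis times angle).
In Python, from rig import env gives the robot as it stands. The module is installed in compiled form; this text tells all that it offers.
- The arm moves only by the tool drive_tool, never from a script. Its argument "commands" is a list of rows, each a list of 7 numbers: the closure, from -1 (fully open) to 1 (shut), then the shift along the world's x, y, z scaled (see below), then the turn, a rotation vector about the world's x, y, z scaled (see below). In form: [[jaw, dx, dy, dz, ax, ay, az], ...]. A call has 1 to 8 rows; each row shifts and turns the commanded pose from where the row before left it; what a row does not reach is not made up. The controller multiplies each number of a shift by 0.25 m and each number of a turn by 45 degrees. A row lasts 1/10 s, in which the tool goes at most 50 mm and 8.59 degrees, less where a joint would pass 70% of its speed; a pose out of reach is approached as far as the arm can. A call with a number of a shift or a turn outside -1 to 1 is refused whole. A call with a gripper value outside its range is refused whole. The fingers move at their own pace and stop on an object; "newtons" is the grip in N (left out, the last holds). Time passes only in rows, so rows that do not move let the fingers close. It gives the time, the measured TCP pose, the force and the opening at its end, in the units of the state.
- env.get_state(): the state, without advancing time (a new reading comes with each control period).
- env.camera(name): name is "scene" or "top" or "wrist"; returns the picture (420x560x3 uint8, red, green, blue); there is no depth.
- env.camera_info(name): a dict with "fx", "fy", "cx", "cy" (pixels), "origin" and "orientation" of the camera in the world. Camera axes: x right, y up, looking along -z (the intrinsics and any distortion apply to the point x, -y, -z); pixel columns grow to the right and rows downward; lengths in m; the calibration is good to about 2 mm. A picture is of the moment at which its call begins: read the wrist's pose just before it. camera_info takes no time and is no camera call; for the wrist camera it gives the pose at the moment of the call.
- env.sign_off(): hands the job in, once; it reports no verdict.
Trained networks look in the newest picture that a camera, given by its name, has taken for a name from the list of things; names that differ only in an ending like _2 or _b are one class to them, and where a whole thing is asked for, a point or a joint stands for the part that bears it (a point fixed in the world has none). Each returns a list of dicts, best first, with "p" (0 to 1); they miss things now and then, are a little off and sometimes report something else, mostly with a low value. They report only what shows in the picture. A call takes as long as a camera call. They do not tell look-alikes from the thing itself.
- env.boxes_of(target, camera): "uv" ([column, row] in pixels, amid what is visible of it).
The state is a dict: "time_s": time; "qpos": joint angles; "dq": joint speeds; "effort": joint torques, N m; "tool_pos": TCP position; "tcp_rot": TCP orientation; "ft_force": force on the tool from outside, world axes, zero at the start; "wrist_torque": the same for the moment, N m; "grip_width": finger opening in m.
Only numpy, scipy, OpenCV 4.12 (cv2) and the standard library are available. Lean on these libraries where they do the work, as an engineer would, in place of code of your own. Each camera call takes 0.05 s, during which the arm holds its last target.

## Working session

There is one attempt and no reset: what is moved stays moved. The work goes in short steps, Python scripts to look and compute and a tool call to move; the robot and the scene stay as the last step left them, time stands still between calls to the robot, and variables do not carry over. Pictures are saved under pics/ and viewed, and the job is handed in when it is done.

Besides the shell and the picture viewer there is one more tool, called after "Call:" as name([rows], argument=value, ...), one row to a line, values as JSON. drive_tool: Moves the arm, as the interface text tells. Shifts and turns lie within -1 to 1; 1 stands for 0.25 m of shift or 45 degrees of turn. Its arguments: {"type":"object","properties":{"commands":{"type":"array","items":{"type":"array","items":{"type":"number"}}},"newtons":{"type":"number"}},"required":["commands"]}

```bash
ls; mkdir -p pics
python3 - <<'E'
from rig import env
import cv2
print(env.get_state())
for n in ["scene","top","wrist"]:
    print(n,env.camera_info(n))
    im=env.camera(n); cv2.imwrite(f"pics/{n}0.png",im[:,:,::-1])
E
```

```text
pics
{'time_s': 0.0, 'qpos': array([ 1.46169318e+00,  4.08188191e-02,  8.37833643e-02, -4.52204136e-04,
       -1.61547826e+00, -3.33678640e-01]), 'dq': array([ 8.87049881e-04, -1.90436197e-03, -1.64647039e-03,  7.93296231e-04,
       -1.60548828e-04,  7.41554313e-06]), 'effort': array([-1.35472851e-04, -3.68194771e+01,  3.47419703e+01,  6.93260998e+00,
       -5.23558076e-03, -8.43353291e-06]), 'tool_pos': array([0.25698345, 0.54215756, 0.40366175]), 'tcp_rot': array([ 3.06320821e+00, -6.89436016e-01, -4.02665718e-04]), 'ft_force': array([-0.47289754,  0.21871662,  0.99670831]), 'wrist_torque': array([ 0.03721203,  0.00650758, -0.03751   ]), 'grip_width': 0.08538083679238713}
scene {'fx': 414.12863123149384, 'fy': 414.12863123149384, 'cx': 282.7713779836018, 'cy': 212.93686609088795, 'origin': array([ 0.98610723, -0.09850255,  0.94593049]), 'orientation': array([0.48285896, 0.36818492, 1.25453085])}
top {'fx': 404.05119350239767, 'fy': 404.05119350239767, 'cx': 284.121769650757, 'cy': 212.7084039883249, 'origin': array([0.27481506, 0.05789087, 1.34506423]), 'orientation': array([ 0.06844933, -0.1123284 , -1.56657542])}
wrist {'fx': 312.67118019010945, 'fy': 312.67118019010945, 'cx': 281.66542583285843, 'cy': 208.83354408913115, 'origin': array([0.32546171, 0.50930913, 0.37174472]), 'orientation': array([-0.19472811,  0.30379373, -1.99531134])}
```

View pics/scene0.png

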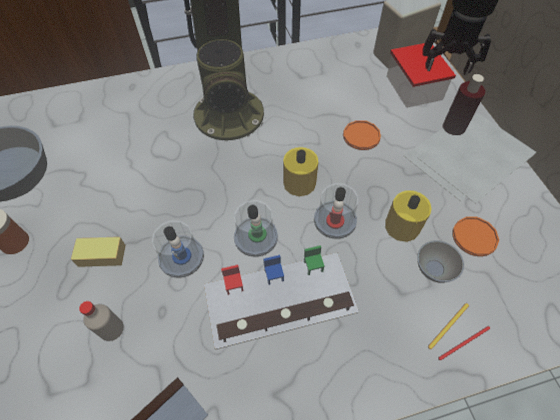

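View pics/top0.png

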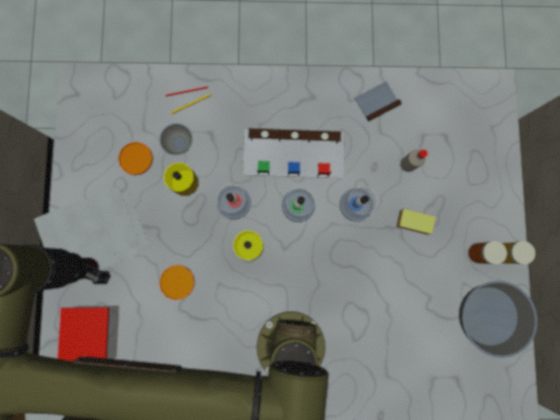

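View pics/wrist0.png

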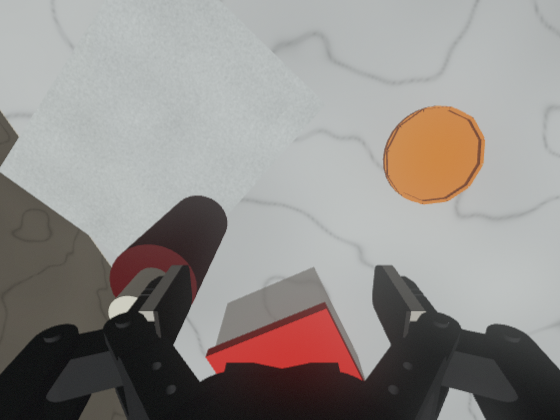

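The scene and top pictures agree: three clear covers, with chefs at top-view pixels red (233,203), green (298,205) and blue (357,205). The chair order from left is green, blue, red. The yellow covers at (180,178) and (248,246) and the orange stands at (136,158) and (177,282) are look-alikes. Next I measure positions.

```bash
cat > h.py <<'E'
from rig import env
import numpy as np, cv2
from scipy.spatial.transform import Rotation as R
def proj(info,P):
    P=np.atleast_2d(P); c=R.from_rotvec(info['orientation']).inv().apply(P-info['origin'])
    return np.c_[info['cx']+info['fx']*c[:,0]/-c[:,2], info['cy']-info['fy']*c[:,1]/-c[:,2]]
def back(info,uv,z):
    uv=np.atleast_2d(uv).astype(float)
    d=np.c_[(uv[:,0]-info['cx'])/info['fx'],-(uv[:,1]-info['cy'])/info['fy'],-np.ones(len(uv))]
    d=R.from_rotvec(info['orientation']).apply(d); t=(z-info['origin'][2])/d[:,2]
    return info['origin']+d*t[:,None]
def circ(info,x,y,z,r):
    a=np.linspace(0,2*np.pi,40); return proj(info,np.c_[x+r*np.cos(a),y+r*np.sin(a),0*a+z])
def draw(im,uv,col,s,x0,y0):
    p=((uv-[x0,y0])*s*16).astype(np.int32); cv2.polylines(im,[p],True,col,1,cv2.LINE_AA,4)
E
python3 - <<'E'
from h import *
for n in ["top","scene"]:
    env.camera(n); i=env.camera_info(n)
    for t,z in [("cover_a",.07),("stand_a",.006),("chef_red",.054),("chef_green",.054),("chef_blue",.054),("chair_red",.04),("chair_green",.04),("chair_blue",.04),("board",.006),("bottle",.075),("bowl",.03),("butter",.03)]:
        for d in env.boxes_of(t,n):
            if d['p']>.25: print(n,t,np.round(d['uv'],1),round(d['p'],2),back(i,d['uv'],z)[0].round(3))
im=env.camera("top"); c=cv2.resize(im[110:260,150:410,::-1],None,fx=3,fy=3,interpolation=cv2.INTER_CUBIC);cv2.imwrite("pics/tc.png",c)
im=env.camera("scene"); c=cv2.resize(im[170:350,140:400,::-1],None,fx=3,fy=3,interpolation=cv2.INTER_CUBIC);cv2.imwrite("pics/sc.png",c)
print(env.get_state()['time_s'])
E
```

```text
top cover_a [233.2 197.8] 0.94 [0.469 0.184 0.07 ]
top cover_a [298.6 202.7] 0.78 [ 0.455 -0.024  0.07 ]
top cover_a [247.3 245.9] 0.71 [0.317 0.138 0.07 ]
top cover_a [181.4 179. ] 0.7 [0.529 0.35  0.07 ]
top cover_a [363.3 201.3] 0.61 [ 0.46  -0.232  0.07 ]
top stand_a [179.  282.2] 0.85 [0.201 0.362 0.006]
top stand_a [293.9 214.6] 0.65 [ 0.424 -0.012  0.006]
top stand_a [133.7 157.6] 0.62 [0.614 0.525 0.006]
top stand_a [347.5 211. ] 0.48 [ 0.436 -0.192  0.006]
top stand_a [238.2 214.1] 0.46 [0.425 0.173 0.006]
top chef_blue [175.3 138.8] 0.33 [0.666 0.377 0.054]
top chair_red [324.3 167.4] 0.63 [ 0.577 -0.111  0.04 ]
top chair_red [297.7 201.4] 0.28 [ 0.463 -0.023  0.04 ]
top chair_green [261.  166.1] 0.5 [0.58  0.098 0.04 ]
top chair_blue [297.7 167.7] 0.74 [ 0.575 -0.023  0.04 ]
top board [293.7 150.1] 0.59 [ 0.644 -0.012  0.006]
top bottle [411.9 159.1] 0.72 [ 0.598 -0.392  0.075]
top bowl [172.9 138.4] 0.6 [0.674 0.391 0.03 ]
top bowl [295.5 169.3] 0.47 [ 0.572 -0.017  0.03 ]
top butter [417.9 220.8] 0.69 [ 0.402 -0.421  0.03 ]
top butter [174.7 135.5] 0.61 [0.684 0.385 0.03
[... 236 characters left out ...]
226.7] 0.56 [ 0.468 -0.028  0.07 ]
scene stand_a [256.9 247.8] 0.86 [ 0.493 -0.029  0.006]
scene stand_a [187.4 267.6] 0.8 [ 0.499 -0.209  0.006]
scene stand_a [326.7 233.7] 0.78 [0.504 0.156 0.006]
scene stand_a [361.5 136.9] 0.72 [0.213 0.369 0.006]
scene stand_a [478.7 236.5] 0.59 [0.62  0.531 0.006]
scene chair_red [232.5 278.7] 0.72 [ 0.575 -0.107  0.04 ]
scene chair_green [313.9 258. ] 0.95 [0.576 0.094 0.04 ]
scene chair_green [232.5 277.8] 0.39 [ 0.573 -0.106  0.04 ]
scene chair_blue [273.  268.1] 0.8 [ 0.575 -0.008  0.04 ]
scene board [275.8 301.6] 0.8 [ 0.645 -0.021  0.006]
scene bowl [440.  262.6] 0.64 [0.668 0.387 0.03 ]
scene butter [ 97.7 249.4] 0.61 [ 0.401 -0.413  0.03 ]
1.55
```

View pics/tc.png

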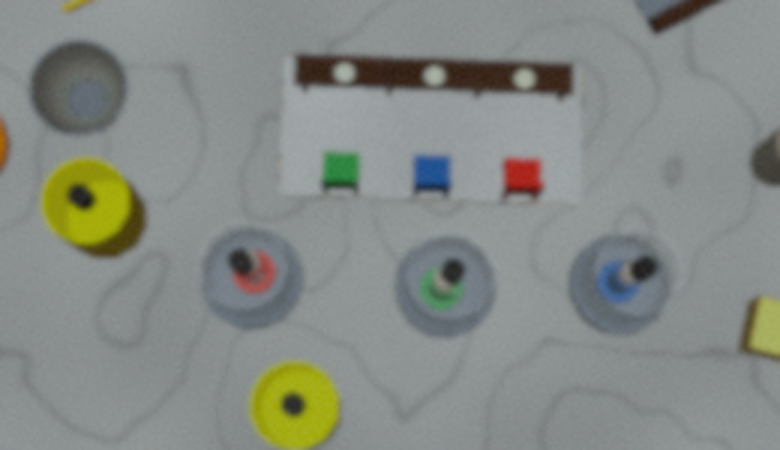

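View pics/sc.png

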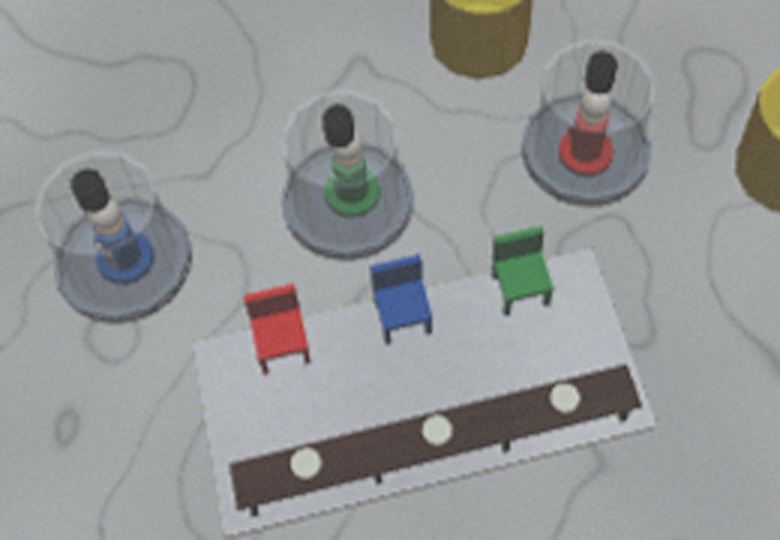

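```bash
cat > m.py <<'E'
from h import *
T=env.camera_info("top");S=env.camera_info("scene")
t=lambda p:np.array(p)/3+[150,110]-1/3
s=lambda p:np.array(p)/3+[140,170]-1/3
for n,a,b,z in [("standR",(252,278),(587,148),.009),("standG",(445,287),(348,200),.009),("standB",(620,284),(123,262),.009),
 ("knobR",(240,262),(601,73),.121),("knobG",(452,271),(339,126),.121),("knobB",(643,269),(90,190),.121),
 ("footR",(255,272),(586,152),.012),("footG",(442,286),(352,193),.012),("footB",(621,280),(125,257),.012),
 ("tabL",(296,56),(629,366),.046-.006),("tabR",(572,95),(236,509),.04),("tab4",(572,66),None,.04),("tab1",(297,84),None,.04),
 ("brdNL",(281,193),(592,249),.006),("brdNR",(580,202),(195,342),.006),("brdFL",(285,57),(655,427),.006),("brdFR",None,(224,535),.006),
 ("seatG",(341,170),(525,278),.039),("seatB",(432,172),(403,305),.039),("seatR",(522,175),(281,332),.039)]:
    print(n, back(T,t(a),z)[0].round(4) if a else '', back(S,s(b),z)[0].round(4) if b else '')
E
python3 m.py
```

```text
standR [0.4635 0.1886 0.009 ] [0.469  0.1916 0.009 ]
standG [ 0.4544 -0.0258  0.009 ] [ 0.4616 -0.0245  0.009 ]
standB [ 0.4586 -0.2218  0.009 ] [ 0.4671 -0.2201  0.009 ]
knobR [0.4641 0.19   0.121 ] [0.4667 0.1921 0.121 ]
knobG [ 0.4559 -0.026   0.121 ] [ 0.4575 -0.0241  0.121 ]
knobB [ 0.4589 -0.2224  0.121 ] [ 0.4612 -0.2208  0.121 ]
footR [0.4698 0.1851 0.012 ] [0.4743 0.1884 0.012 ]
footG [ 0.4551 -0.0223  0.012 ] [ 0.4575 -0.0198  0.012 ]
footB [ 0.4627 -0.2224  0.012 ] [ 0.4646 -0.2174  0.012 ]
tabL [0.7078 0.1406 0.04  ] [0.681  0.1459 0.04  ]
tabR [ 0.6661 -0.1659  0.04  ] [ 0.7051 -0.1667  0.04  ]
tab4 [ 0.6993 -0.1664  0.04  ] 
tab1 [0.6758 0.1392 0.04  ] 
brdNL [0.5604 0.1579 0.006 ] [0.5629 0.1624 0.006 ]
brdNR [ 0.5522 -0.1789  0.006 ] [ 0.5533 -0.175   0.006 ]
brdFL [0.7177 0.1552 0.006 ] [0.7222 0.1565 0.006 ]
brdFR  [ 0.711  -0.1815  0.006 ]
seatG [0.5795 0.09   0.039 ] [0.5875 0.0926 0.039 ]
seatB [ 0.5779 -0.01    0.039 ] [ 0.5831 -0.0079  0.039 ]
seatR [ 0.5753 -0.1093  0.039 ] [ 0.5789 -0.106   0.039 ]
```

The three chefs are at red (0.465,0.190), green (0.456,-0.025) and blue (0.459,-0.221). The board centre is about (0.6365,-0.010) with a yaw of about -1.4°. I'll start with the green cover, parking it at the free spot (0.36,-0.12).

Call:
drive_tool([
  [-1,0.05,-0.142,0,0,0,0.14],
  [-1,0.05,-0.142,0,0,0,0.14],
  [-1,0.05,-0.142,0,0,0,0.14],
  [-1,0.05,-0.142,0,0,0,0.14],
  [-1,0.05,-0.142,0,0,0,0],
  [-1,0.05,-0.142,0,0,0,0],
  [-1,0.05,-0.142,0,0,0,0],
  [-1,0.05,-0.142,0,0,0,0],
])

```text
time_s: 2.35
tool_pos: [0.3572, 0.2566, 0.405]
tcp_rot: [-3.141, 0.004, -0.001]
ft_force: [0.7, -0.7, 0.7]
grip_width: 0.0854
```

Call:
drive_tool([
  [-1,0.04,-0.142,0,0,0,0],
  [-1,0.04,-0.142,0,0,0,0],
  [-1,0.04,-0.142,0,0,0,0],
  [-1,0.04,-0.142,0,0,0,0],
  [-1,0.04,-0.142,0,0,0,0],
  [-1,0.04,-0.142,0,0,0,0],
  [-1,0.04,-0.142,0,0,0,0],
  [-1,0.04,-0.142,0,0,0,0],
])

```text
time_s: 3.15
tool_pos: [0.437, -0.0275, 0.405]
tcp_rot: [-3.141, 0.004, -0.002]
ft_force: [1.0, 0.0, -0.1]
grip_width: 0.0852
```

```bash
cat > w.py <<'E'
import sys
from h import *
# usage: w.py out  name x y z r ...
out=sys.argv[1]
i=env.camera_info("wrist"); im=env.camera("wrist")[:,:,::-1].copy()
a=sys.argv[2:]
for k in range(0,len(a),4):
    x,y,z,r=map(float,a[k:k+4]); draw(im,circ(i,x,y,z,r),(255,0,255),1,0,0)
cv2.imwrite(f"pics/{out}.png",im); st=env.get_state(); print(st['tool_pos'].round(4),i['origin'].round(4),st['time_s'])
np.savez(f"pics/{out}.npz",**i)
E
python3 w.py w1 .456 -.025 .136 .012 .456 -.025 .012 .057 .6365 -.01 .006 .024 .639 .09 .006 .024 .634 -.11 .006 .024
```

```text
[ 0.4376 -0.0309  0.4048] [ 0.5129 -0.0277  0.3731] 3.2
```

View pics/w1.png

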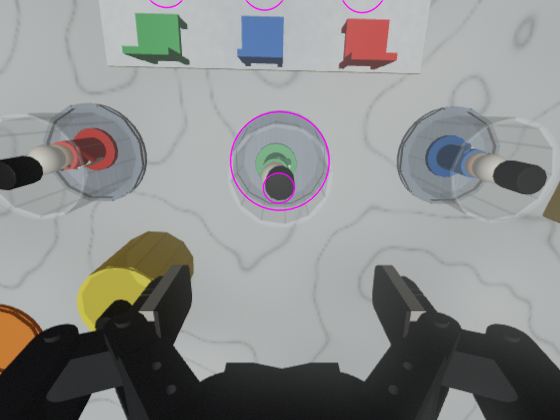

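The wrist view shows the green chef's knob at (279,187) and its stand rim exactly where I predicted. I'm descending on the knob.

Call:
drive_tool([
  [-1,0.037,0.012,-0.08,0,0,0],
  [-1,0.037,0.012,-0.1,0,0,0],
  [-1,0,0,-0.1,0,0,0],
  [-1,0,0,-0.1,0,0,0],
  [-1,0,0,-0.08,0,0,0],
  [-1,0,0,-0.036,0,0,0],
  [-1,0,0,0,0,0,0],
])

```text
time_s: 3.9
tool_pos: [0.4553, -0.0199, 0.2798]
tcp_rot: [3.141, -0.005, -0.003]
ft_force: [0.1, 0.8, -0.8]
grip_width: 0.0855
```

Call:
drive_tool([
  [0.5,0,0,0,0,0,0],
  [1,0,0,0,0,0,0],
  [1,0,0,0,0,0,0],
  [1,0,0,0,0,0,0],
  [1,0,0,0,0,0,0],
  [1,0,0,0,0,0,0],
], newtons=40)

```text
time_s: 4.5
tool_pos: [0.4556, -0.0199, 0.281]
tcp_rot: [3.142, -0.005, 0.001]
ft_force: [-0.5, -1.0, 2.0]
grip_width: 0.023
```

Call:
drive_tool([
  [1,0,0,0.04,0,0,0],
  [1,0,0,0.08,0,0,0],
  [1,0,0,0.1,0,0,0],
  [1,0,0,0.1,0,0,0],
  [1,0,0,0.1,0,0,0],
  [1,0,0,0.08,0,0,0],
  [1,0,0,0.02,0,0,0],
  [1,0,0,0,0,0,0],
])

```text
time_s: 5.3
tool_pos: [0.4556, -0.0197, 0.4109]
tcp_rot: [-3.141, 0.004, -0.001]
ft_force: [-0.3, -0.3, -2.0]
grip_width: 0.0229
```

```bash
cat > sc.py <<'E'
import sys
from h import *
n,out,x0,y0,x1,y1,f=sys.argv[1:8]; x0,y0,x1,y1,f=int(x0),int(y0),int(x1),int(y1),float(f)
im=env.camera(n)[:,:,::-1]; i=env.camera_info(n)
c=cv2.resize(im[y0:y1,x0:x1],None,fx=f,fy=f,interpolation=cv2.INTER_CUBIC)
a=sys.argv[8:]
for k in range(0,len(a),4):
    x,y,z,r=map(float,a[k:k+4]); draw(c,circ(i,x,y,z,r)+.5,(255,0,255),f,x0,y0)
cv2.imwrite(f"pics/{out}.png",c); st=env.get_state(); print(st['tool_pos'].round(4),st['ft_force'].round(1),st['grip_width'],st['time_s'])
E
python3 sc.py scene s1 140 120 400 320 3
```

```text
[ 0.4555 -0.0197  0.4098] [ 0.5  0.6 -3. ] 0.02280736974223982 5.35
```

View pics/s1.png

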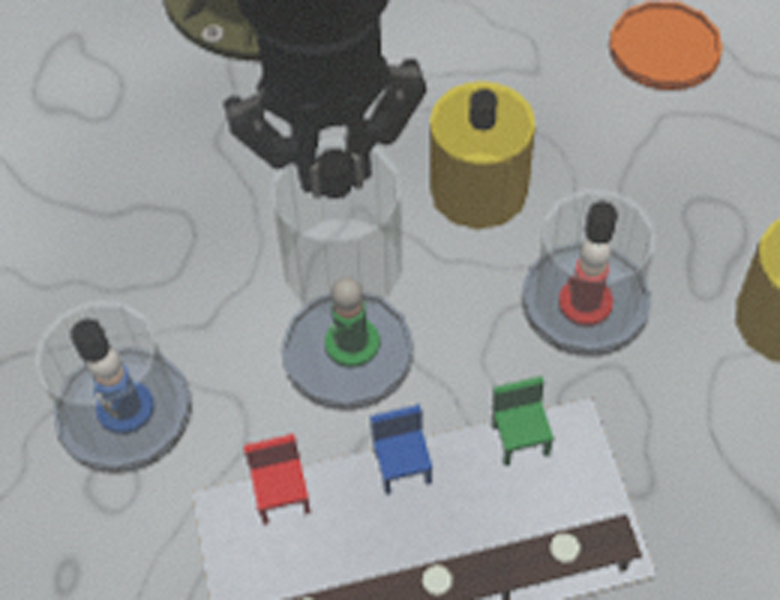

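The cover is held cleanly above the green chef, which is at (350,340) in the crop and still upright. I'm parking the cover.

Call:
drive_tool([
  [1,-0.06,-0.06,0,0,0,0],
  [1,-0.1,-0.1,0,0,0,0],
  [1,-0.12,-0.12,0,0,0,0],
  [1,-0.08,-0.08,0,0,0,0],
  [1,-0.022,-0.04,-0.06,0,0,0],
  [1,0,0,-0.12,0,0,0],
  [1,0,0,-0.12,0,0,0],
  [1,0,0,-0.1,0,0,0],
])

```text
time_s: 6.15
tool_pos: [0.3594, -0.1199, 0.3073]
tcp_rot: [-3.141, 0.005, 0.005]
ft_force: [-0.4, 0.5, -2.0]
grip_width: 0.0225
```

Call:
drive_tool([
  [1,0,0,-0.07,0,0,0],
  [1,0,0,-0.04,0,0,0],
  [1,0,0,-0.02,0,0,0],
  [1,0,0,-0.006,0,0,0],
  [1,0,0,0,0,0,0],
])

```text
time_s: 6.65
tool_pos: [0.3602, -0.1199, 0.2771]
tcp_rot: [3.141, -0.005, 0.001]
ft_force: [-0.9, 0.1, -0.7]
grip_width: 0.0232
```

Call:
drive_tool([
  [1,0,0,-0.006,0,0,0],
  [0,0,0,0,0,0,0],
  [-1,0,0,0,0,0,0],
  [-1,0,0,0,0,0,0],
  [-1,0,0,0,0,0,0],
  [-1,0,0,0.1,0,0,0],
  [-1,0,0,0.12,0,0,0],
  [-1,0,0,0.12,0,0,0],
])

```text
time_s: 7.45
tool_pos: [0.3599, -0.1199, 0.3612]
tcp_rot: [3.141, -0.005, -0.0]
ft_force: [0.3, 0.4, -0.5]
grip_width: 0.0854
```

```bash
python3 sc.py top t2 200 110 400 260 4 .456 -.025 .012 .057 .457 -.021 .014 .024 .6365 -.01 .006 .024 .639 .09 .006 .024 .634 -.11 .006 .024; python3 sc.py scene s2 140 120 400 320 3 .456 -.025 .012 .057 .457 -.021 .014 .024  .6365 -.01 .006 .024 .639 .09 .006 .024 .634 -.11 .006 .024
```

```text
[ 0.3603 -0.1204  0.3669] [-0.3  0.6  6.3] 0.08542207286193192 7.5
[ 0.3604 -0.1202  0.3647] [-0.3 -0.4  0.2] 0.08556774265427784 7.55
```

View pics/t2.png

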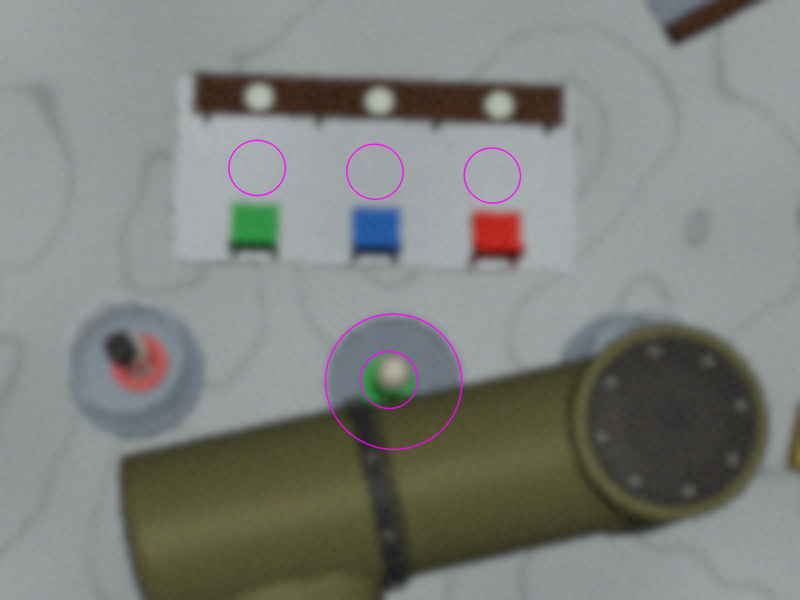

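View pics/s2.png

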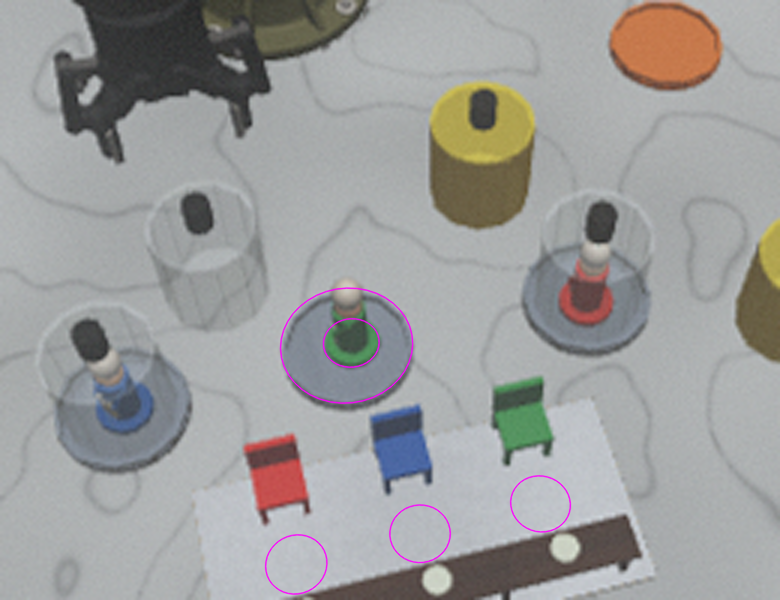

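Both views show the cover parked clear of everything and the green chef at (0.457,-0.021). I'm going over it.

Call:
drive_tool([
  [-1,0.08,0.08,0,0,0,0],
  [-1,0.1,0.1,0,0,0,0],
  [-1,0.1,0.1,0,0,0,0],
  [-1,0.06,0.06,0,0,0,0],
  [-1,0.0,0.02,0,0,0,0],
  [-1,0,0,0,0,0,0],
])

```text
time_s: 8.15
tool_pos: [0.4451, -0.0294, 0.3596]
tcp_rot: [3.141, -0.003, -0.002]
ft_force: [-0.2, -0.3, -0.3]
grip_width: 0.0857
```

```bash
python3 w.py w3 .457 -.021 .014 .024 .457 -.021 .102 .013 .456 -.025 .012 .057 .6365 -.01 .006 .024 .639 .09 .006 .024 .634 -.11 .006 .024
```

```text
[ 0.4448 -0.0299  0.3599] [ 0.5209 -0.0296  0.3275] 8.2
```

View pics/w3.png

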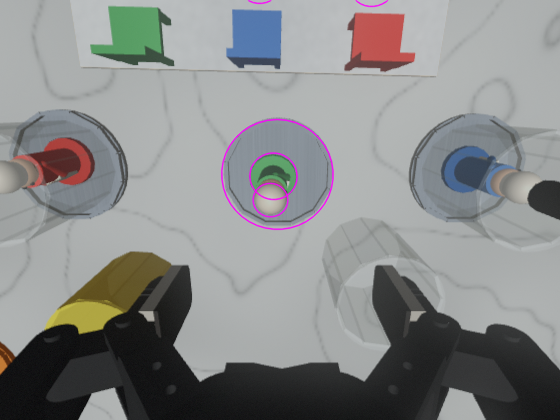

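The predicted circles fit the green chef, with its foot at (272,176) and hat at (271,200). I'm descending for the body grip.

Call:
drive_tool([
  [-1,0.028,0.02,-0.08,0,0,0],
  [-1,0.02,0.016,-0.12,0,0,0],
  [-1,0,0,-0.14,0,0,0],
  [-1,0,0,-0.12,0,0,0],
  [-1,0,0,-0.1,0,0,0],
  [-1,0,0,-0.044,0,0,0],
  [-1,0,0,0,0,0,0],
])

```text
time_s: 8.9
tool_pos: [0.4564, -0.0215, 0.2082]
tcp_rot: [3.141, -0.006, -0.003]
ft_force: [-0.6, -0.2, 0.2]
grip_width: 0.0853
```

Call:
drive_tool([
  [-0.2,0,0,0,0,0,0],
  [0.2,0,0,0,0,0,0],
  [0.4,0,0,0,0,0,0],
  [0.6,0,0,0,0,0,0],
  [1,0,0,0,0,0,0],
  [1,0,0,0,0,0,0],
  [1,0,0,0,0,0,0],
], newtons=30)

```text
time_s: 9.6
tool_pos: [0.4573, -0.0207, 0.2099]
tcp_rot: [-3.142, 0.004, -0.002]
ft_force: [-1.2, 0.7, 5.8]
grip_width: 0.0272
```

```bash
python3 sc.py scene s3 140 120 400 320 3
```

```text
[ 0.4573 -0.0207  0.21  ] [-1.1  0.9  5.3] 0.027201246306618847 9.65
```

View pics/s3.png

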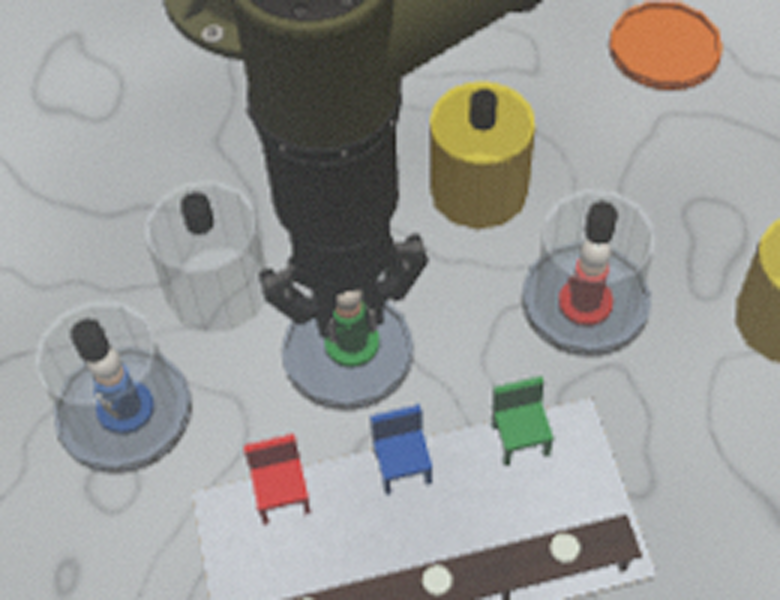

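Gripped, width 27 mm, chef upright at crop (350,340). I'm lifting it 100 mm and moving toward the green place.

Call:
drive_tool([
  [1,0,0,0.04,0,0,0],
  [1,0,0,0.08,0,0,0],
  [1,0,0,0.1,0,0,0],
  [1,0,0,0.1,0,0,0],
  [1,0,0,0.08,0,0,0],
  [1,0.08,0.04,0,0,0,0],
  [1,0.12,0.08,0,0,0,0],
  [1,0.12,0.08,0,0,0,0],
])

```text
time_s: 10.45
tool_pos: [0.5378, 0.0295, 0.3095]
tcp_rot: [-3.141, 0.006, -0.0]
ft_force: [-0.1, -0.2, -0.1]
grip_width: 0.0271
```

Call:
drive_tool([
  [1,0.12,0.08,0,0,0,0],
  [1,0.12,0.08,0,0,0,0],
  [1,0.1,0.06,0,0,0,0],
  [1,0.06,0.024,0,0,0,0],
  [1,0.006,0,0,0,0,0],
  [1,0,0,0,0,0,0],
])

```text
time_s: 11.05
tool_pos: [0.6385, 0.09, 0.3084]
tcp_rot: [3.141, -0.005, -0.003]
ft_force: [-0.1, -0.3, -0.0]
grip_width: 0.0271
```

```bash
python3 w.py w4 .6365 -.01 .006 .024 .639 .09 .006 .024 .634 -.11 .006 .024;  python3 sc.py scene s4 140 170 400 370 3 .639 .09 .006 .024; python3 sc.py top t4 200 110 400 260 4 .639 .09 .006 .024
```

```text
[0.6382 0.0898 0.3088] [0.7143 0.0897 0.2762] 11.1
[0.638  0.0897 0.3092] [ 1.   0.3 -0.5] 0.027080355520035803 11.15
[0.638  0.0897 0.3095] [-0.1 -0.  -0.9] 0.027104759800024365 11.2
```

View pics/w4.png

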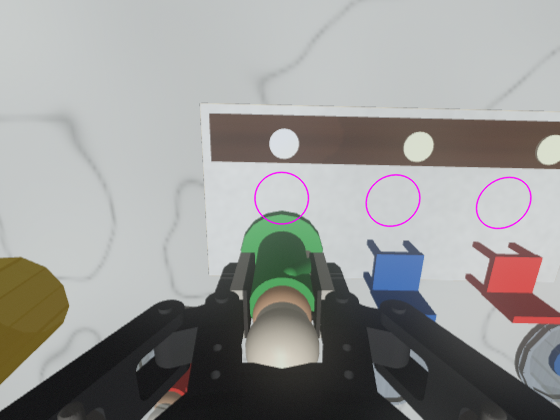

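View pics/s4.png

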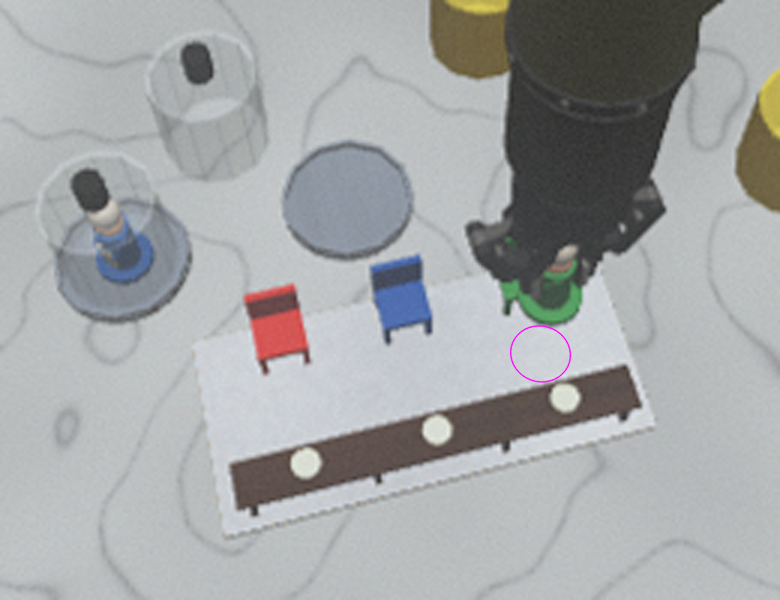

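Run:
```python
from h import *
i=dict(np.load("pics/w4.npz"))
for n,p,z in [("FL",(201,103),.006),("NL",(207,276),.006),("tabFL",(210,114),.04),("tabNL",(212,160),.04),("tabN@y",(480,167),.04),("tabF",(480,120),.04),("seatB front L",(374,251),.039),("seatB fr R",(421,253),.039),("seatR",(489,255),.039),("seatR r",(537,257),.039)]:
    print(n,back(i,p,z)[0].round(4))
```

```text
FL [0.7202 0.1554 0.006 ]
NL [0.5609 0.1624 0.006 ]
tabFL [0.7119 0.1413 0.04  ]
tabNL [0.6787 0.1421 0.04  ]
tabN@y [ 0.6728 -0.0613  0.04  ]
tabF [ 0.7072 -0.0548  0.04  ]
seatB front L [0.6026 0.013  0.039 ]
seatB fr R [ 0.6007 -0.0263  0.039 ]
seatR [ 0.5987 -0.0833  0.039 ]
seatR r [ 0.5967 -0.1239  0.039 ]
```

The wrist view refines the green place to (0.640,0.0905). Now I'll lower the chef.

Call:
drive_tool([
  [1,0.006,0.002,-0.08,0,0,0],
  [1,0,0,-0.1,0,0,0],
  [1,0,0,-0.1,0,0,0],
  [1,0,0,-0.06,0,0,0],
  [1,0,0,-0.03,0,0,0],
  [1,0,0,-0.02,0,0,0],
  [1,0,0,-0.006,0,0,0],
  [1,0,0,0,0,0,0],
])

```text
time_s: 12.0
tool_pos: [0.6403, 0.0907, 0.2111]
tcp_rot: [-3.141, 0.005, -0.002]
ft_force: [-0.4, -0.4, -0.6]
grip_width: 0.0269
```

Call:
drive_tool([
  [1,0,0,-0.006,0,0,0],
  [1,0,0,-0.004,0,0,0],
  [1,0,0,0,0,0,0],
])

```text
time_s: 12.3
tool_pos: [0.6404, 0.0908, 0.21]
tcp_rot: [-3.141, 0.004, -0.004]
ft_force: [-2.5, 0.9, 5.3]
grip_width: 0.027
```

```bash
python3 sc.py scene s5 240 180 440 330 4 .640 .0905 .006 .024
```

```text
[0.6404 0.0908 0.21  ] [-3.2  0.4  5.5] 0.026946372853026042 12.35
```

View pics/s5.png

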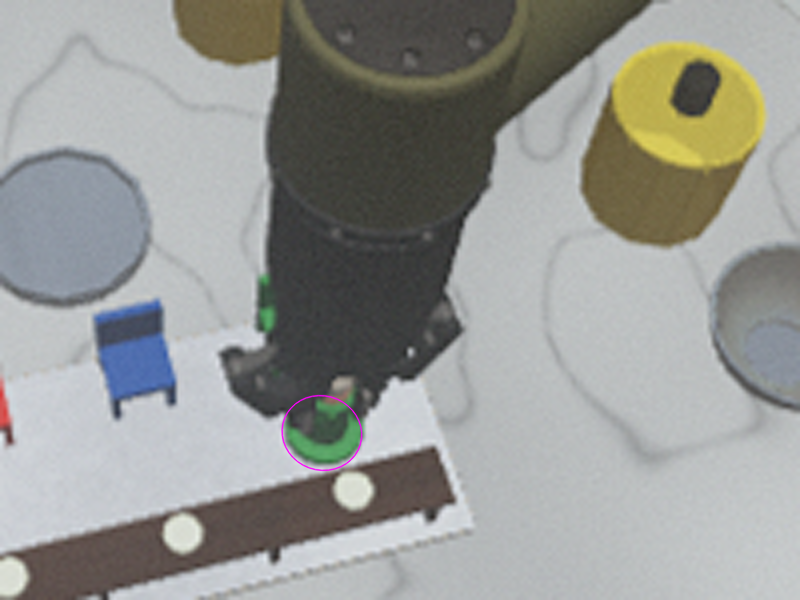

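Contact force is 5 N, the foot is on the board and sits at the target circle. I'm releasing and rising.

Call:
drive_tool([
  [0.5,0,0,0,0,0,0],
  [0,0,0,0,0,0,0],
  [-0.6,0,0,0,0,0,0],
  [-1,0,0,0,0,0,0],
  [-1,0,0,0,0,0,0],
  [-1,0,0,0.06,0,0,0],
  [-1,0,0,0.12,0,0,0],
  [-1,0,0,0.14,0,0,0],
])

```text
time_s: 13.15
tool_pos: [0.6398, 0.0905, 0.2885]
tcp_rot: [3.141, -0.005, -0.003]
ft_force: [1.1, 0.6, 1.1]
grip_width: 0.0855
```

Call:
drive_tool([
  [-1,0,0,0.16,0,0,0],
  [-1,-0.04,-0.06,0.16,0,0,0],
  [-1,-0.1,-0.14,0.08,0,0,0],
  [-1,-0.1,-0.16,0,0,0,0],
  [-1,-0.1,-0.16,0,0,0,0],
  [-1,-0.1,-0.16,0,0,0,0],
  [-1,-0.1,-0.16,0,0,0,0],
  [-1,-0.1,-0.16,0,0,0,0],
])

```text
time_s: 13.95
tool_pos: [0.4784, -0.1607, 0.3893]
tcp_rot: [3.141, -0.004, 0.003]
ft_force: [1.5, -0.7, 0.8]
grip_width: 0.0852
```

Call:
drive_tool([
  [-1,-0.08,-0.14,0,0,0,0],
  [-1,-0.06,-0.08,0,0,0,0],
  [-1,0,0,0,0,0,0],
])

```text
time_s: 14.25
tool_pos: [0.4431, -0.2165, 0.3896]
tcp_rot: [3.141, -0.01, 0.004]
ft_force: [-0.5, 0.1, 0.5]
grip_width: 0.0853
```

```bash
python3 w.py w6 .6375 -.009 .006 .024 .64 .0905 .006 .024 .635 -.1085 .006 .024 .460 -.2215 .136 .012 .462 -.221 .012 .057 .457 -.025 .012 .057;  python3 sc.py scene s6 140 170 400 370 3 .64 .0905 .006 .024  .460 -.2215 .136 .012
```

```text
[ 0.444  -0.2155  0.3893] [ 0.5191 -0.217   0.3578] 14.3
[ 0.4446 -0.2147  0.3888] [-0.  -0.2 -0.6] 0.0856851527744887 14.35
```

View pics/w6.png

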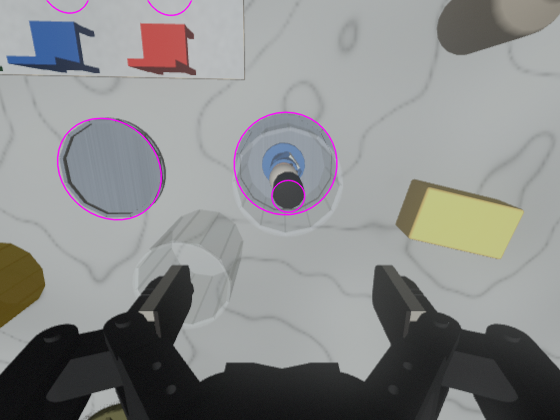

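View pics/s6.png

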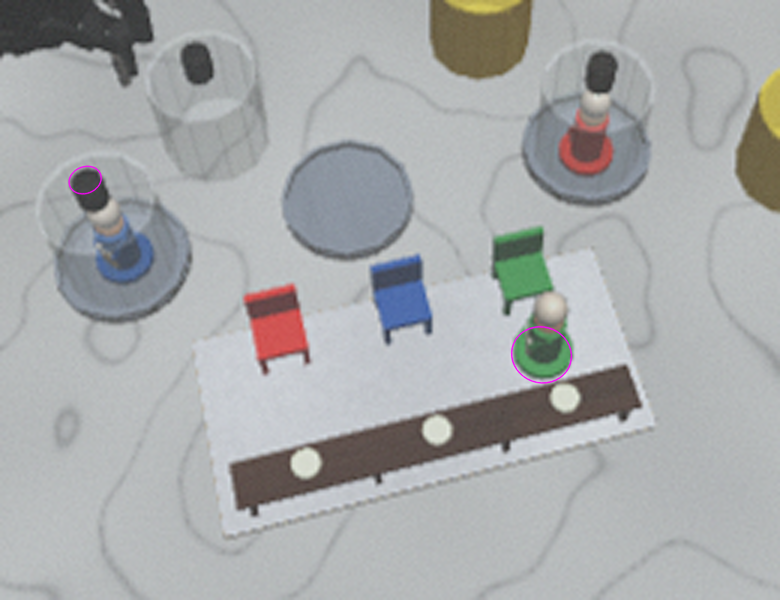

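The green chef stands upright at its place, at (543,350) in the scene crop. The blue chef's knob is at (288,195) in the wrist view, as predicted. I'm picking up the blue cover and moving it to the empty middle stand.

Call:
drive_tool([
  [-1,0.03,-0.015,-0.08,0,0,0],
  [-1,0.03,-0.014,-0.1,0,0,0],
  [-1,0,0,-0.1,0,0,0],
  [-1,0,0,-0.1,0,0,0],
  [-1,0,0,-0.05,0,0,0],
  [-1,0,0,0,0,0,0],
])

```text
time_s: 14.95
tool_pos: [0.4601, -0.2209, 0.2786]
tcp_rot: [-3.141, 0.003, 0.005]
ft_force: [0.4, -0.4, 0.7]
grip_width: 0.0852
```

Call:
drive_tool([
  [0.5,0,0,0,0,0,0],
  [1,0,0,0,0,0,0],
  [1,0,0,0,0,0,0],
  [1,0,0,0,0,0,0],
  [1,0,0,0,0,0,0],
  [1,0,0,0,0,0,0],
], newtons=40)

```text
time_s: 15.55
tool_pos: [0.4602, -0.2216, 0.281]
tcp_rot: [3.141, -0.005, 0.002]
ft_force: [0.3, 2.6, 3.6]
grip_width: 0.0229
```

Call:
drive_tool([
  [1,0,0,0.04,0,0,0],
  [1,0,0,0.08,0,0,0],
  [1,0,0,0.1,0,0,0],
  [1,0,0,0.1,0,0,0],
  [1,0,0,0.1,0,0,0],
  [1,0,0,0.08,0,0,0],
  [1,0,0,0.04,0,0,0],
  [1,0,0,0,0,0,0],
])

```text
time_s: 16.35
tool_pos: [0.4601, -0.2217, 0.4163]
tcp_rot: [3.141, -0.005, 0.003]
ft_force: [-0.4, -1.0, -2.2]
grip_width: 0.0225
```

```bash
python3 sc.py scene s7 100 120 360 320 3
```

```text
[ 0.4601 -0.2216  0.4148] [-1.2  0.4 -2.7] 0.022919779817770682 16.4
```

View pics/s7.png

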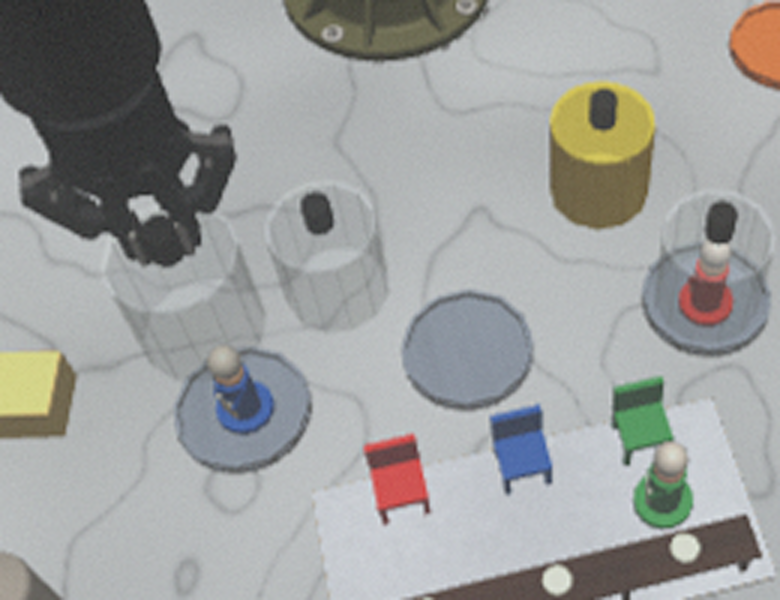

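Clean lift, blue chef undisturbed. I'm carrying the cover to the middle stand at (0.4565,-0.0255).

Call:
drive_tool([
  [1,0,0.06,0,0,0,0],
  [1,0,0.12,0,0,0,0],
  [1,0,0.14,0,0,0,0],
  [1,0,0.14,0,0,0,0],
  [1,-0.014,0.14,0,0,0,0],
  [1,0,0.12,0,0,0,0],
  [1,0,0.064,0,0,0,0],
  [1,0,0,-0.1,0,0,0],
])

```text
time_s: 17.2
tool_pos: [0.4568, -0.0239, 0.3914]
tcp_rot: [-3.141, 0.0, -0.006]
ft_force: [-0.0, 0.3, -2.3]
grip_width: 0.0227
```

Call:
drive_tool([
  [1,0,0,-0.14,0,0,0],
  [1,0,0,-0.1,0,0,0],
  [1,0,0,-0.08,0,0,0],
  [1,0,0,-0.04,0,0,0],
  [1,0,0,0,0,0,0],
])

```text
time_s: 17.7
tool_pos: [0.456, -0.0257, 0.2979]
tcp_rot: [3.141, -0.005, -0.006]
ft_force: [-0.2, -0.3, -2.3]
grip_width: 0.0229
```

```bash
python3 sc.py scene s8 160 130 360 280 4;python3 sc.py top t8 200 110 400 260 4 .4565 -.0255 .012 .057
```

```text
[ 0.4564 -0.0257  0.2996] [ 0.1 -0.1 -2.1] 0.02312757921702373 17.75
[ 0.4567 -0.0257  0.3007] [ 0.   1.1 -1.3] 0.02287975902840953 17.8
```

View pics/s8.png

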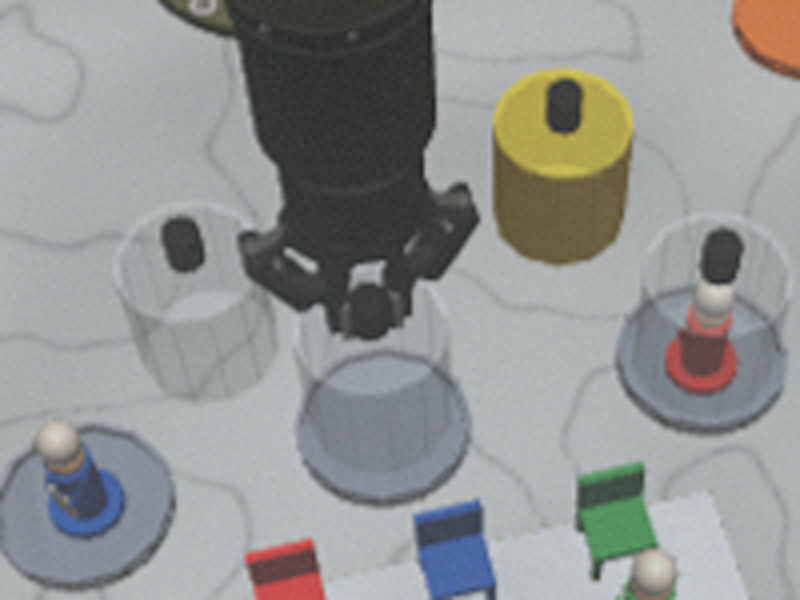

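Call:
drive_tool([
  [1,0,0,-0.03,0,0,0],
  [1,0,0,-0.02,0,0,0],
  [1,0,0,-0.014,0,0,0],
  [1,0,0,-0.008,0,0,0],
  [1,0,0,-0.004,0,0,0],
  [1,0,0,0,0,0,0],
])

```text
time_s: 18.4
tool_pos: [0.4566, -0.0256, 0.2813]
tcp_rot: [3.141, -0.005, 0.0]
ft_force: [-0.2, 0.5, -1.4]
grip_width: 0.0225
```

Seated height reached (0.281) with no lateral force. I'm releasing with a last small step down.

Call:
drive_tool([
  [1,0,0,-0.004,0,0,0],
  [0,0,0,0,0,0,0],
  [-1,0,0,0,0,0,0],
  [-1,0,0,0,0,0,0],
  [-1,0,0,0,0,0,0],
  [-1,0,0,0.1,0,0,0],
  [-1,0,0,0.14,0,0,0],
  [-1,0,0,0.14,0,0,0],
])

```text
time_s: 19.2
tool_pos: [0.4564, -0.0257, 0.3761]
tcp_rot: [3.141, -0.005, -0.001]
ft_force: [1.1, -0.6, 0.6]
grip_width: 0.0852
```

Call:
drive_tool([
  [-1,0,-0.08,0,0,0,0],
  [-1,0,-0.14,0,0,0,0],
  [-1,-0.01,-0.14,0,0,0,0],
  [-1,-0.01,-0.14,0,0,0,0],
  [-1,-0.02,-0.14,0,0,0,0],
  [-1,0,-0.1,0,0,0,0],
  [-1,0,-0.04,0,0,0,0],
  [-1,0,0,0,0,0,0],
])

```text
time_s: 20.0
tool_pos: [0.4465, -0.2215, 0.3749]
tcp_rot: [3.142, -0.008, -0.001]
ft_force: [-0.5, 0.3, -0.4]
grip_width: 0.0857
```

```bash
python3 w.py w9 .464 -.220 .014 .024 .464 -.22 .102 .013 .6375 -.009 .006 .024 .635 -.1085 .006 .024; python3 sc.py scene s9 140 150 400 350 3 .464 -.220 .014 .024 .456 -.0255 .136 .012
```

```text
[ 0.4466 -0.2207  0.3749] [ 0.5223 -0.2219  0.3427] 20.05
[ 0.4467 -0.2202  0.375 ] [-0.2  0.4  0.3] 0.08567196935599534 20.1
```

View pics/w9.png

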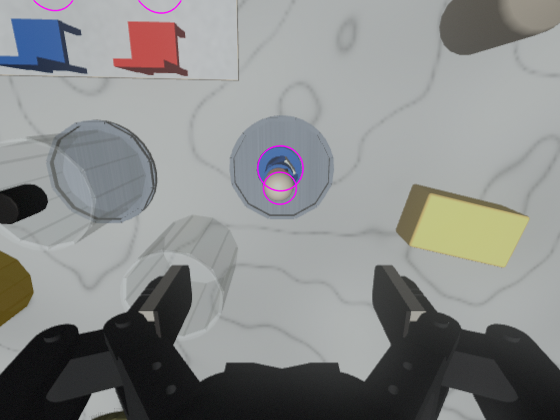

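View pics/s9.png

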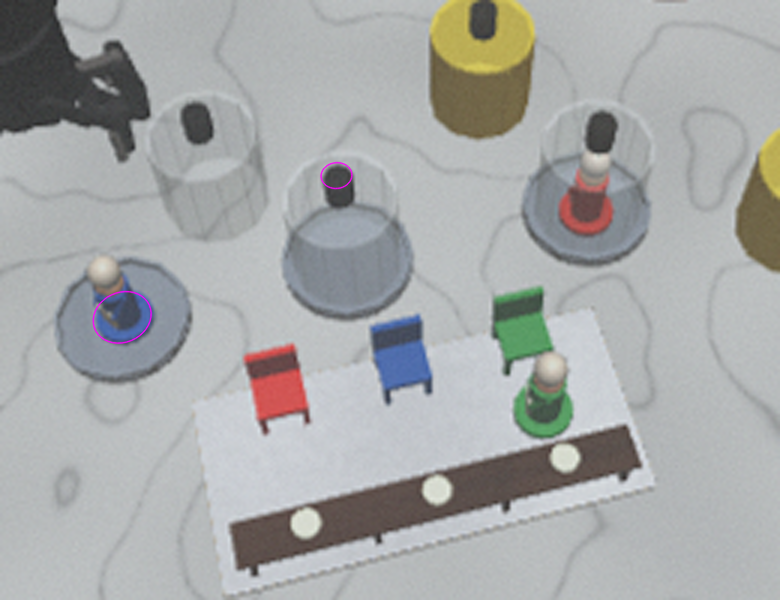

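The middle stand is covered properly. The blue chef matches (0.464,-0.2205), with its foot at (280,167). I'm gripping it.

Call:
drive_tool([
  [-1,0.04,0,-0.1,0,0,0],
  [-1,0.03,0,-0.14,0,0,0],
  [-1,0,0,-0.14,0,0,0],
  [-1,0,0,-0.14,0,0,0],
  [-1,0,0,-0.1,0,0,0],
  [-1,0,0,-0.042,0,0,0],
  [-1,0,0,0,0,0,0],
])

```text
time_s: 20.8
tool_pos: [0.4639, -0.2198, 0.2087]
tcp_rot: [-3.141, 0.003, 0.003]
ft_force: [-0.2, 0.5, 0.8]
grip_width: 0.0856
```

Call:
drive_tool([
  [-0.2,0,0,0,0,0,0],
  [0.2,0,0,0,0,0,0],
  [0.4,0,0,0,0,0,0],
  [0.6,0,0,0,0,0,0],
  [1,0,0,0,0,0,0],
  [1,0,0,0,0,0,0],
  [1,0,0,0,0,0,0],
], newtons=30)

```text
time_s: 21.5
tool_pos: [0.4644, -0.2207, 0.2106]
tcp_rot: [3.141, -0.004, 0.002]
ft_force: [-0.3, 0.9, 6.2]
grip_width: 0.0273
```

Call:
drive_tool([
  [1,0,0,0.04,0,0,0],
  [1,0,0,0.08,0,0,0],
  [1,0,0,0.1,0,0,0],
  [1,0,0,0.1,0,0,0],
  [1,0,0,0.08,0,0,0],
  [1,0,0,0,0,0,0],
])

```text
time_s: 22.1
tool_pos: [0.4644, -0.2209, 0.313]
tcp_rot: [3.14, -0.005, 0.007]
ft_force: [0.3, 0.1, -0.8]
grip_width: 0.0271
```

```bash
python3 sc.py scene s10 100 150 360 350 3
```

```text
[ 0.4642 -0.2207  0.3108] [-0.2  0.  -2.3] 0.026858514576616158 22.15
```

View pics/s10.png

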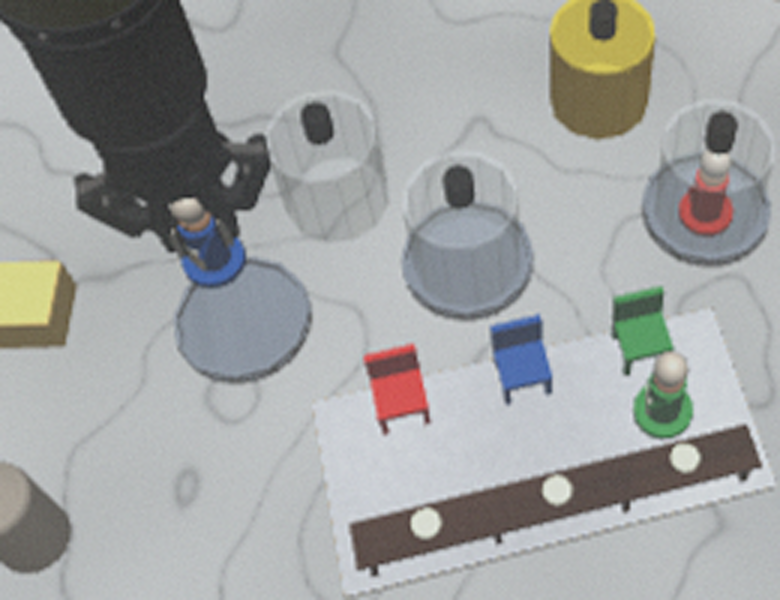

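Call:
drive_tool([
  [1,0.06,0.06,0,0,0,0],
  [1,0.1,0.12,0,0,0,0],
  [1,0.1,0.12,0,0,0,0],
  [1,0.1,0.12,0,0,0,0],
  [1,0.1,0.12,0,0,0,0],
  [1,0.1,0.12,0,0,0,0],
  [1,0.08,0.12,0,0,0,0],
  [1,0.053,0.067,0,0,0,0],
])

```text
time_s: 22.95
tool_pos: [0.638, -0.0066, 0.307]
tcp_rot: [3.141, -0.003, -0.006]
ft_force: [0.2, -0.8, -1.3]
grip_width: 0.0272
```

Call:
drive_tool([
  [1,0,0,-0.08,0,0,0],
  [1,0,0,-0.1,0,0,0],
  [1,0,0,-0.1,0,0,0],
  [1,0,0,-0.06,0,0,0],
  [1,0,0,-0.03,0,0,0],
  [1,0,0,-0.02,0,0,0],
  [1,0,0,-0.01,0,0,0],
  [1,0,0,0,0,0,0],
])

```text
time_s: 23.75
tool_pos: [0.6376, -0.0088, 0.2108]
tcp_rot: [-3.141, 0.005, -0.003]
ft_force: [-0.1, 0.5, -1.6]
grip_width: 0.0275
```

```bash
python3 sc.py scene s11 200 200 400 350 4 .6375 -.009 .006 .024
```

```text
[ 0.6376 -0.0089  0.2107] [ 1.4  0.5 -1.8] 0.02677175185989813 23.8
```

View pics/s11.png

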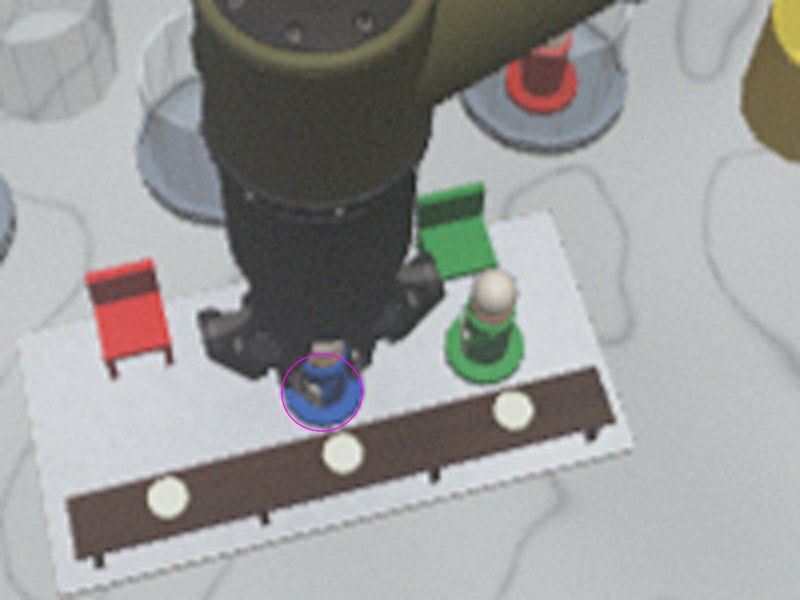

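The blue chef is over its circle. I'm making the last touch-down, releasing and rising.

Call:
drive_tool([
  [1,0,0,-0.006,0,0,0],
  [1,0,0,-0.002,0,0,0],
  [1,0,0,0,0,0,0],
])

```text
time_s: 24.1
tool_pos: [0.6377, -0.0088, 0.2107]
tcp_rot: [3.141, -0.004, 0.004]
ft_force: [-4.1, 2.0, 7.9]
grip_width: 0.027
```

Call:
drive_tool([
  [0.5,0,0,0,0,0,0],
  [0,0,0,0,0,0,0],
  [-0.6,0,0,0,0,0,0],
  [-1,0,0,0,0,0,0],
  [-1,0,0,0,0,0,0],
  [-1,0,0,0.06,0,0,0],
  [-1,0,0,0.12,0,0,0],
  [-1,0,0,0.14,0,0,0],
])

```text
time_s: 24.9
tool_pos: [0.637, -0.009, 0.2885]
tcp_rot: [3.141, -0.005, -0.003]
ft_force: [-0.0, 0.5, 0.6]
grip_width: 0.0853
```

Call:
drive_tool([
  [-1,0,0,0.16,0,0,0],
  [-1,-0.04,0.04,0.14,0,0,0],
  [-1,-0.12,0.12,0.08,0,0,0],
  [-1,-0.12,0.12,0,0,0,0],
  [-1,-0.12,0.12,0,0,0,0],
  [-1,-0.12,0.12,0,0,0,0],
  [-1,-0.12,0.12,0,0,0,0],
  [-1,-0.08,0.12,0,0,0,0],
])

```text
time_s: 25.7
tool_pos: [0.4555, 0.1817, 0.3846]
tcp_rot: [-3.14, 0.004, -0.003]
ft_force: [0.5, 0.8, 0.4]
grip_width: 0.0855
```

Call:
drive_tool([
  [-1,-0.04,0.04,0,0,0,0],
  [-1,0,0,0,0,0,0],
])

```text
time_s: 25.9
tool_pos: [0.4461, 0.1922, 0.3843]
tcp_rot: [-3.14, -0.0, -0.003]
ft_force: [-0.5, -0.1, 0.1]
grip_width: 0.0853
```

```bash
python3 w.py w12 .6375 -.009 .006 .024 .64 .0905 .006 .024 .465 .191 .136 .012 .465 .190 .012 .057;  python3 sc.py scene s12 140 150 400 350 3 .6375 -.009 .006 .024 .64 .0905 .006 .024  .465 .191 .136 .012
```

```text
[0.4468 0.1915 0.384 ] [0.5221 0.1922 0.3524] 25.95
[0.4473 0.191  0.3837] [0.  0.4 0.5] 0.08519005915345033 26.0
```

View pics/w12.png

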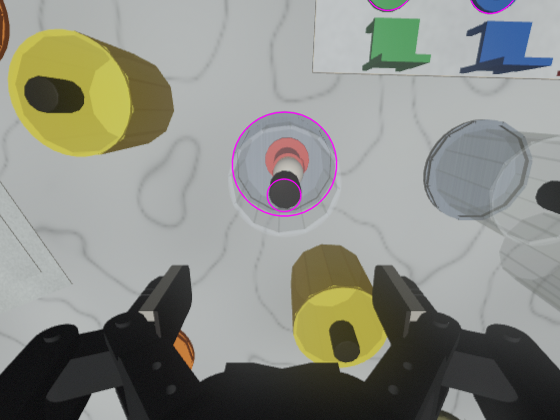

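View pics/s12.png

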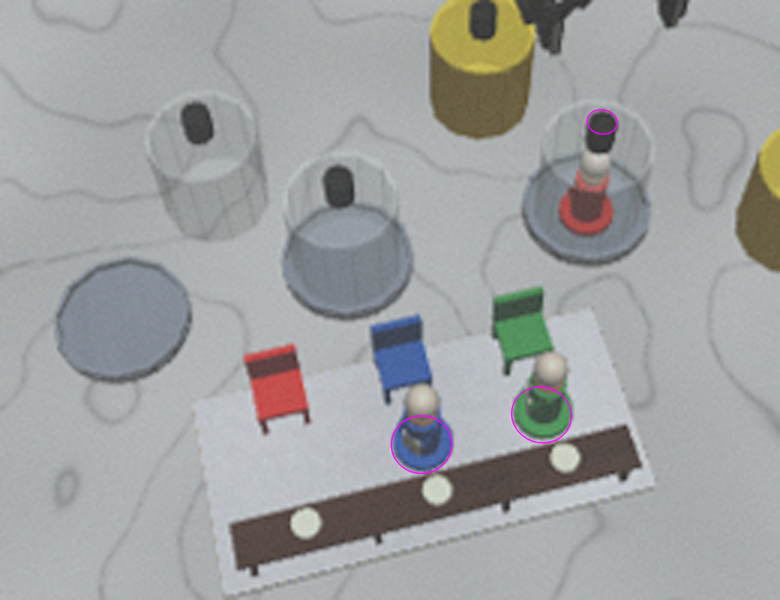

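Green and blue chefs stand on their marks. The red chef's cover knob is at (285,194), as predicted; the yellow covers at (80,90) and (338,325) are clearly others. I'm taking the red cover.

Call:
drive_tool([
  [-1,0.04,0,-0.06,0,0,0],
  [-1,0.03,0,-0.1,0,0,0],
  [-1,0,0,-0.1,0,0,0],
  [-1,0,0,-0.1,0,0,0],
  [-1,0,0,-0.05,0,0,0],
  [-1,0,0,0,0,0,0],
])

```text
time_s: 26.6
tool_pos: [0.4649, 0.1903, 0.2786]
tcp_rot: [3.139, -0.007, -0.004]
ft_force: [-1.4, -0.4, -0.4]
grip_width: 0.0852
```

Call:
drive_tool([
  [0.5,0,0,0,0,0,0],
  [1,0,0,0,0,0,0],
  [1,0,0,0,0,0,0],
  [1,0,0,0,0,0,0],
  [1,0,0,0,0,0,0],
  [1,0,0,0,0,0,0],
], newtons=40)

```text
time_s: 27.2
tool_pos: [0.4649, 0.1911, 0.2809]
tcp_rot: [-3.141, 0.004, -0.002]
ft_force: [0.2, -1.5, 3.9]
grip_width: 0.023
```

Call:
drive_tool([
  [1,0,0,0.04,0,0,0],
  [1,0,0,0.08,0,0,0],
  [1,0,0,0.12,0,0,0],
  [1,0,0,0.12,0,0,0],
  [1,0,0,0.12,0,0,0],
  [1,0,0,0.1,0,0,0],
  [1,0,0,0.06,0,0,0],
  [1,0,0,0,0,0,0],
])

```text
time_s: 28.0
tool_pos: [0.4648, 0.1911, 0.4427]
tcp_rot: [-3.139, 0.005, -0.005]
ft_force: [-0.4, 0.5, -2.3]
grip_width: 0.0227
```

```bash
python3 sc.py scene s13 180 120 440 320 3
```

```text
[0.4647 0.1912 0.4407] [ 0.   0.5 -3.3] 0.022832374769106115 28.05
```

View pics/s13.png

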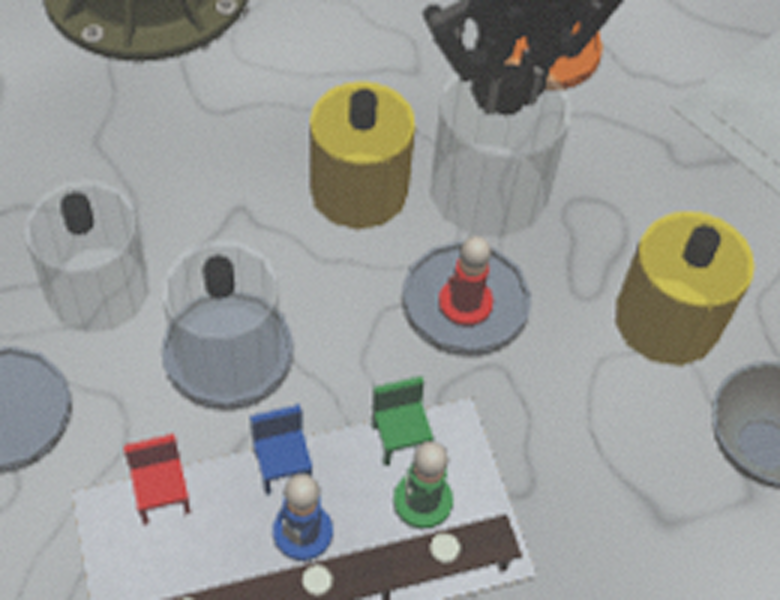

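Call:
drive_tool([
  [1,0,-0.08,0,0,0,0],
  [1,0,-0.14,0,0,0,0],
  [1,0,-0.16,0,0,0,0],
  [1,0,-0.16,0,0,0,0],
  [1,-0.017,-0.16,0,0,0,0],
  [1,0,-0.16,0,0,0,0],
  [1,0,-0.16,0,0,0,0],
  [1,0,-0.16,0,0,0,0],
])

```text
time_s: 28.85
tool_pos: [0.4601, -0.1053, 0.4385]
tcp_rot: [-3.141, 0.004, 0.003]
ft_force: [0.5, -0.1, -1.8]
grip_width: 0.0227
```

Call:
drive_tool([
  [1,0,-0.16,0,0,0,0],
  [1,0,-0.15,0,0,0,0],
  [1,0,-0.1,0,0,0,0],
  [1,0,-0.061,0,0,0,0],
  [1,0,0,-0.1,0,0,0],
  [1,0,0,-0.16,0,0,0],
  [1,0,0,-0.16,0,0,0],
  [1,0,0,-0.12,0,0,0],
])

```text
time_s: 29.65
tool_pos: [0.4595, -0.2213, 0.3003]
tcp_rot: [-3.14, 0.005, 0.008]
ft_force: [0.2, 0.4, -2.7]
grip_width: 0.0225
```

```bash
python3 sc.py scene s14 120 150 320 300 4
```

```text
[ 0.4586 -0.2208  0.295 ] [-1.4  1.5 -9.1] 0.022725200465139768 29.7
```

View pics/s14.png

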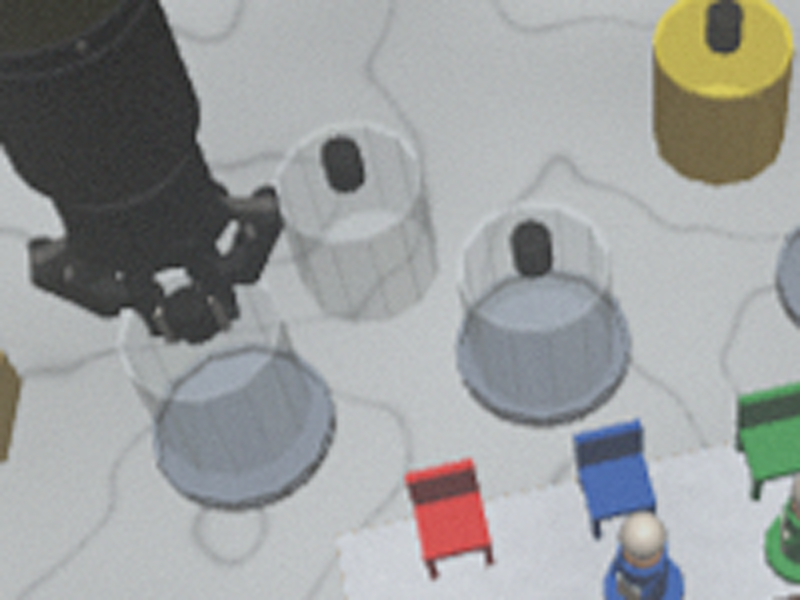

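Call:
drive_tool([
  [1,0,0,0,0,0,0],
  [1,0,0,-0.04,0,0,0],
  [1,0,0,-0.03,0,0,0],
  [1,0,0,-0.02,0,0,0],
  [1,0,0,-0.008,0,0,0],
  [1,0,0,0,0,0,0],
  [1,0,0,0,0,0,0],
])

```text
time_s: 30.4
tool_pos: [0.4606, -0.2216, 0.281]
tcp_rot: [3.141, -0.005, 0.001]
ft_force: [0.5, 0.6, -1.4]
grip_width: 0.0225
```

Call:
drive_tool([
  [1,0,0,-0.004,0,0,0],
  [0,0,0,0,0,0,0],
  [-1,0,0,0,0,0,0],
  [-1,0,0,0,0,0,0],
  [-1,0,0,0,0,0,0],
  [-1,0,0,0.1,0,0,0],
  [-1,0,0,0.14,0,0,0],
  [-1,0,0.06,0.14,0,0,0],
])

```text
time_s: 31.2
tool_pos: [0.4603, -0.2072, 0.3754]
tcp_rot: [3.141, -0.007, -0.002]
ft_force: [0.9, -0.0, 0.2]
grip_width: 0.0855
```

Call:
drive_tool([
  [-1,0,0.14,0,0,0,0],
  [-1,0,0.16,0,0,0,0],
  [-1,0,0.16,0,0,0,0],
  [-1,-0.02,0.16,0,0,0,0],
  [-1,-0.02,0.16,0,0,0,0],
  [-1,0,0.16,0,0,0,0],
  [-1,0,0.16,0,0,0,0],
  [-1,0,0.16,0,0,0,0],
])

```text
time_s: 32.0
tool_pos: [0.4501, 0.11, 0.375]
tcp_rot: [-3.141, 0.004, -0.001]
ft_force: [1.0, 0.3, 0.4]
grip_width: 0.086
```

Call:
drive_tool([
  [-1,0,0.16,0,0,0,0],
  [-1,0,0.1,0,0,0,0],
  [-1,0,0.054,0,0,0,0],
  [-1,0,0,0,0,0,0],
])

```text
time_s: 32.4
tool_pos: [0.4505, 0.188, 0.3743]
tcp_rot: [3.141, -0.002, -0.001]
ft_force: [0.6, 0.7, 0.5]
grip_width: 0.0854
```

```bash
python3 w.py w15 .4715 .187 .014 .024 .4715 .187 .102 .013 .465 .190 .012 .057; python3 sc.py scene s15 140 150 400 350 3 .4605 -.2215 .136 .012 .4565 -.0255 .136 .012
```

```text
[0.4505 0.1871 0.3745] [0.5263 0.1879 0.3422] 32.45
[0.4506 0.1865 0.3747] [ 0.1 -0.3  1. ] 0.08512811163725278 32.5
```

View pics/w15.png

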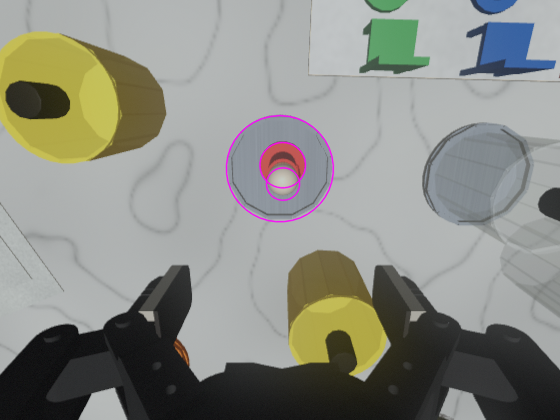

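View pics/s15.png

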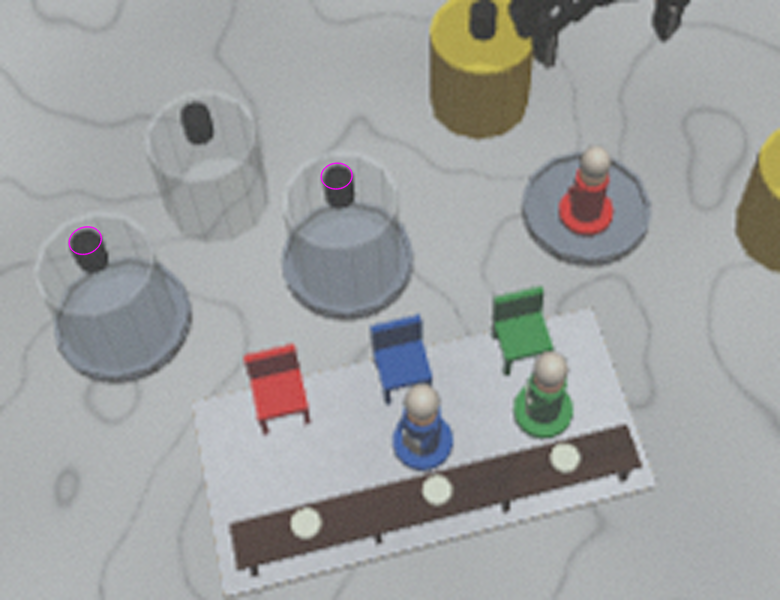

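Both covers are seated, with knobs exactly on their predicted circles. The red chef is at (0.4715,0.187), foot at (282,164). I'm gripping it.

Call:
drive_tool([
  [-1,0.044,0,-0.1,0,0,0],
  [-1,0.04,0,-0.14,0,0,0],
  [-1,0,0,-0.14,0,0,0],
  [-1,0,0,-0.14,0,0,0],
  [-1,0,0,-0.1,0,0,0],
  [-1,0,0,-0.041,0,0,0],
  [-1,0,0,0,0,0,0],
])

```text
time_s: 33.2
tool_pos: [0.4715, 0.1858, 0.2086]
tcp_rot: [3.14, -0.007, -0.002]
ft_force: [0.1, -0.1, 1.3]
grip_width: 0.0856
```

Call:
drive_tool([
  [-0.2,0,0,0,0,0,0],
  [0.2,0,0,0,0,0,0],
  [0.4,0,0,0,0,0,0],
  [0.6,0,0,0,0,0,0],
  [1,0,0,0,0,0,0],
  [1,0,0,0,0,0,0],
  [1,0,0,0,0,0,0],
], newtons=30)

```text
time_s: 33.9
tool_pos: [0.4718, 0.1872, 0.2103]
tcp_rot: [-3.141, 0.004, -0.002]
ft_force: [-1.0, 0.7, 5.4]
grip_width: 0.0269
```

Call:
drive_tool([
  [1,0,0,0.04,0,0,0],
  [1,0,0,0.08,0,0,0],
  [1,0,0,0.12,0,0,0],
  [1,0,0,0.14,0,0,0],
  [1,0,0,0.14,0,0,0],
  [1,0,0,0.08,0,0,0],
  [1,0,0,0,0,0,0],
])

```text
time_s: 34.6
tool_pos: [0.4718, 0.1868, 0.3629]
tcp_rot: [-3.139, 0.005, -0.007]
ft_force: [0.4, -0.2, -1.2]
grip_width: 0.027
```

```bash
python3 sc.py scene s16 140 150 400 350 3
```

```text
[0.4716 0.1869 0.3603] [ 0.4  0.  -2.3] 0.0269723277061269 34.65
```

View pics/s16.png

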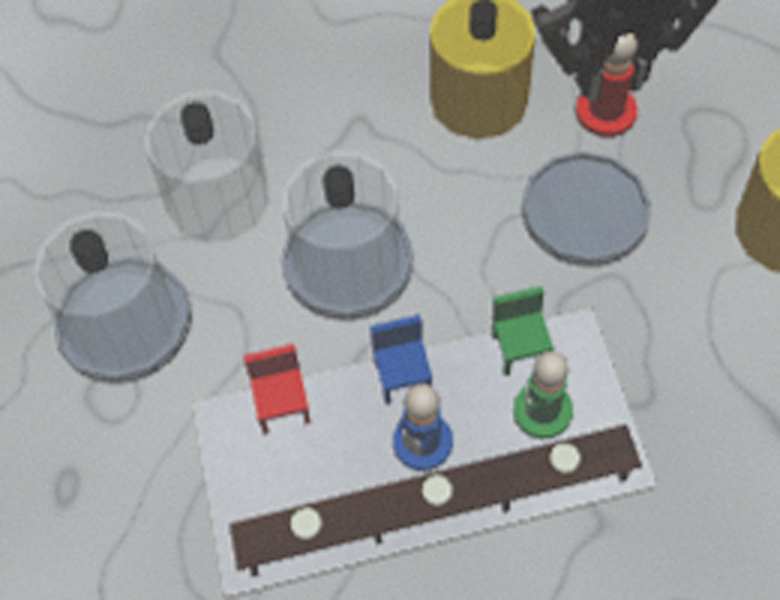

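Call:
drive_tool([
  [1,0.04,-0.08,0,0,0,0],
  [1,0.06,-0.12,0,0,0,0],
  [1,0.08,-0.14,0,0,0,0],
  [1,0.08,-0.14,0,0,0,0],
  [1,0.08,-0.14,0,0,0,0],
  [1,0.08,-0.14,0,0,0,0],
  [1,0.08,-0.14,0,0,0,0],
  [1,0.08,-0.14,0,0,0,0],
])

```text
time_s: 35.45
tool_pos: [0.6169, -0.0747, 0.3569]
tcp_rot: [-3.142, 0.005, 0.006]
ft_force: [-0.0, 0.8, -1.2]
grip_width: 0.027
```

Call:
drive_tool([
  [1,0.05,-0.1,0,0,0,0],
  [1,0.024,-0.042,0,0,0,0],
  [1,0,0,-0.08,0,0,0],
  [1,0,0,-0.12,0,0,0],
  [1,0,0,-0.12,0,0,0],
  [1,0,0,-0.1,0,0,0],
  [1,0,0,-0.06,0,0,0],
  [1,0,0,0,0,0,0],
])

```text
time_s: 36.25
tool_pos: [0.6341, -0.1082, 0.2357]
tcp_rot: [-3.141, 0.004, 0.009]
ft_force: [-1.1, -0.3, -1.3]
grip_width: 0.027
```

```bash
python3 sc.py scene s17 180 200 380 350 4 .635 -.1085 .006 .024
```

```text
[ 0.6347 -0.1084  0.2383] [-0.7 -0.2 -0.1] 0.027132806100238608 36.3
```

View pics/s17.png

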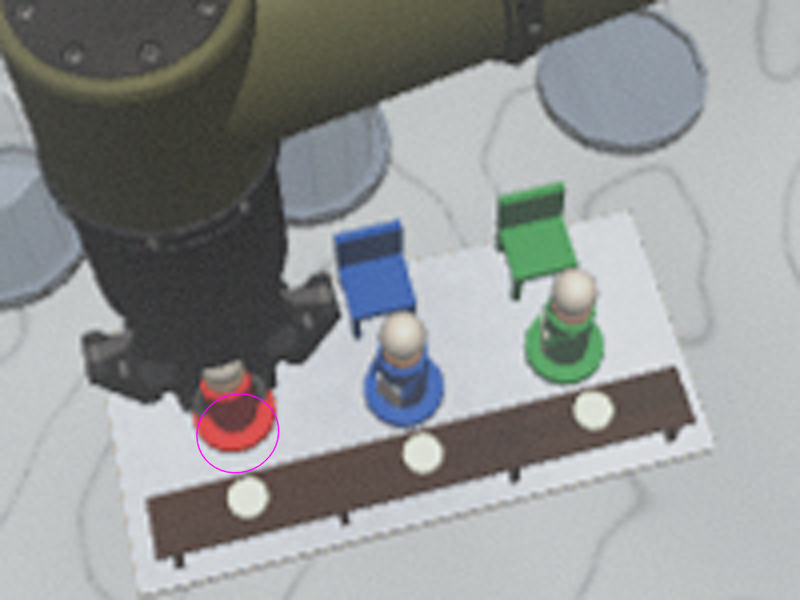

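Call:
drive_tool([
  [1,0,0,-0.05,0,0,0],
  [1,0,0,-0.04,0,0,0],
  [1,0,0,-0.02,0,0,0],
  [1,0,0,-0.01,0,0,0],
  [1,0,0,-0.004,0,0,0],
  [1,0,0,0,0,0,0],
  [1,0,0,0,0,0,0],
])

```text
time_s: 37.0
tool_pos: [0.6352, -0.1086, 0.2104]
tcp_rot: [3.141, -0.004, 0.002]
ft_force: [-3.1, 1.0, 5.8]
grip_width: 0.0271
```

Call:
drive_tool([
  [0.5,0,0,0,0,0,0],
  [0,0,0,0,0,0,0],
  [-0.6,0,0,0,0,0,0],
  [-1,0,0,0,0,0,0],
  [-1,0,0,0,0,0,0],
  [-1,0,0,0.06,0,0,0],
  [-1,0,0,0.12,0,0,0],
  [-1,0,0,0.14,0,0,0],
])

```text
time_s: 37.8
tool_pos: [0.6348, -0.1087, 0.2893]
tcp_rot: [3.141, -0.005, -0.003]
ft_force: [1.2, -0.0, 0.4]
grip_width: 0.0855
```

Call:
drive_tool([
  [-1,0,0,0.16,0,0,0],
  [-1,-0.06,0,0.12,0,0,0],
  [-1,-0.14,-0.02,0.08,0,0,0],
  [-1,-0.16,-0.02,0,0,0,0],
  [-1,-0.16,0,0,0,0,0],
  [-1,-0.16,0,0,0,0,0],
  [-1,-0.16,0,0,0,0,0],
  [-1,-0.16,0,0,0,0,0],
])

```text
time_s: 38.6
tool_pos: [0.3832, -0.1189, 0.3796]
tcp_rot: [3.141, -0.005, 0.003]
ft_force: [-0.0, 1.3, 0.7]
grip_width: 0.0853
```

Call:
drive_tool([
  [-1,-0.06,0,0,0,0,0],
  [-1,0,0,0,0,0,0],
  [-1,0,0,0,0,0,0],
])

```text
time_s: 38.9
tool_pos: [0.37, -0.1187, 0.3796]
tcp_rot: [-3.141, 0.004, -0.004]
ft_force: [-0.4, 0.7, -0.8]
grip_width: 0.0856
```

```bash
python3 w.py w18 .36 -.12 .13 .012 .36 -.12 0 .046; python3 sc.py scene s18 140 150 400 350 3 .635 -.1085 .006 .024 .36 -.12 .13 .012;python3 sc.py top t18 200 100 400 250 4 .465 .19 .012 .057 .635 -.1085 .006 .024 .6375 -.009 .006 .024 .64 .0905 .006 .024
```

```text
[ 0.3704 -0.1186  0.379 ] [ 0.4459 -0.1189  0.3477] 38.95
[ 0.3706 -0.1186  0.3786] [-0.4 -0.2 -0.5] 0.08557185047435036 39.0
[ 0.3707 -0.1186  0.3783] [ 1.1  0.  -0.1] 0.08534944094314564 39.05
```

View pics/w18.png

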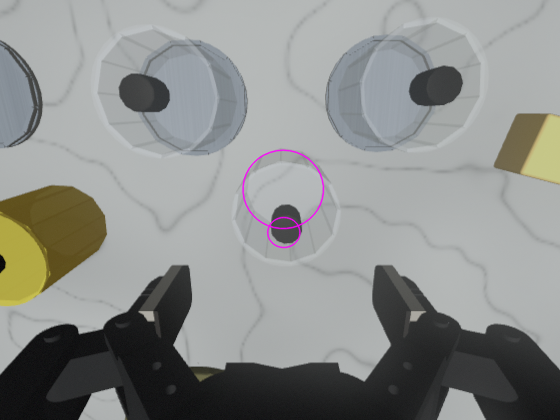

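View pics/s18.png

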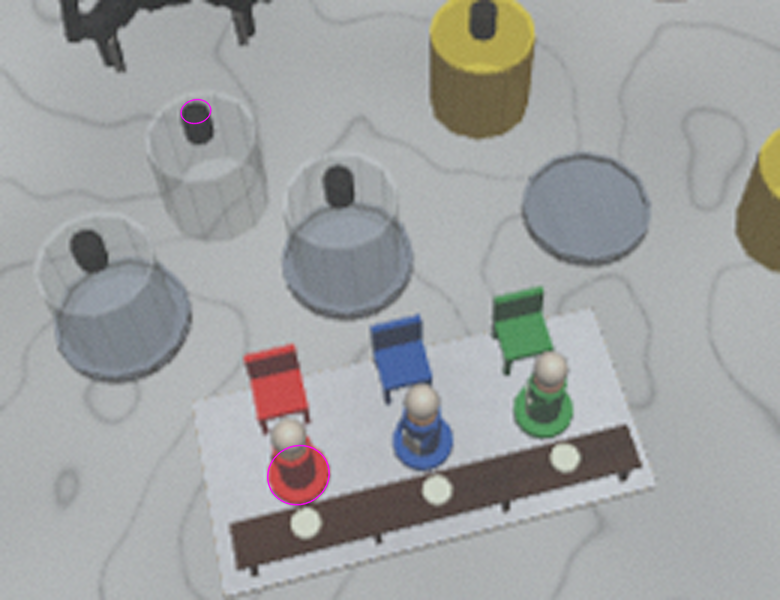

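View pics/t18.png

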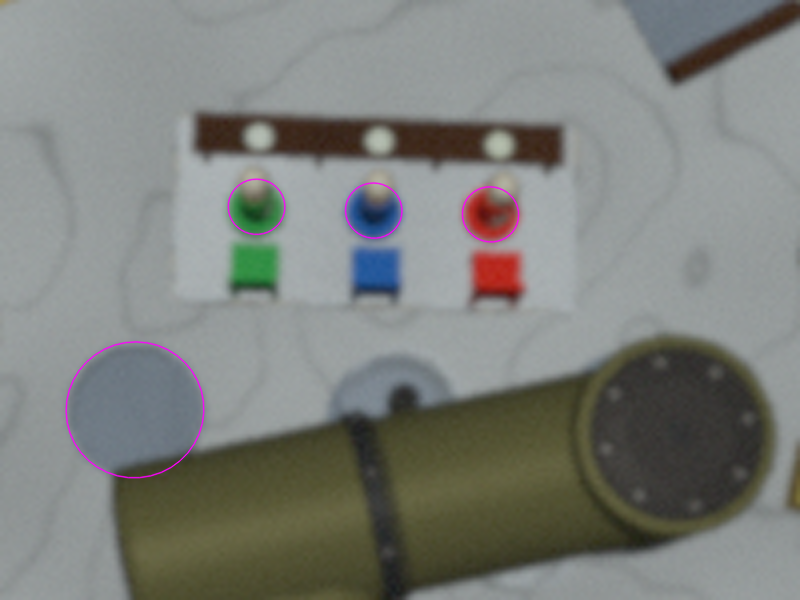

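All three chefs are upright on their marks. The last clear cover, with its knob at (286,225), is unmoved at the parking spot. I'm taking it to the red chef's former stand.

Call:
drive_tool([
  [-1,-0.02,-0.006,-0.08,0,0,0],
  [-1,-0.02,0,-0.1,0,0,0],
  [-1,0,0,-0.1,0,0,0],
  [-1,0,0,-0.09,0,0,0],
  [-1,0,0,-0.05,0,0,0],
  [-1,0,0,0,0,0,0],
])

```text
time_s: 39.65
tool_pos: [0.36, -0.1201, 0.2717]
tcp_rot: [3.141, -0.005, -0.006]
ft_force: [-0.1, -0.2, 0.7]
grip_width: 0.0852
```

Call:
drive_tool([
  [0.5,0,0,0,0,0,0],
  [1,0,0,0,0,0,0],
  [1,0,0,0,0,0,0],
  [1,0,0,0,0,0,0],
  [1,0,0,0,0,0,0],
  [1,0,0,0,0,0,0],
], newtons=40)

```text
time_s: 40.25
tool_pos: [0.3602, -0.1202, 0.274]
tcp_rot: [3.141, -0.005, 0.002]
ft_force: [0.0, -0.9, 2.2]
grip_width: 0.023
```

Call:
drive_tool([
  [1,0,0,0.04,0,0,0],
  [1,0,0,0.1,0,0,0],
  [1,0,0,0.14,0,0,0],
  [1,0,0,0.14,0,0,0],
  [1,0,0,0.14,0,0,0],
  [1,0,0,0.1,0,0,0],
  [1,0,0,0.04,0,0,0],
  [1,0,0,0,0,0,0],
])

```text
time_s: 41.05
tool_pos: [0.3601, -0.12, 0.4492]
tcp_rot: [-3.141, 0.005, -0.002]
ft_force: [-0.5, 0.3, -2.0]
grip_width: 0.0225
```

Call:
drive_tool([
  [1,0.02,0.08,0,0,0,0],
  [1,0.04,0.12,0,0,0,0],
  [1,0.05,0.14,0,0,0,0],
  [1,0.05,0.14,0,0,0,0],
  [1,0.05,0.14,0,0,0,0],
  [1,0.05,0.14,0,0,0,0],
  [1,0.05,0.14,0,0,0,0],
  [1,0.05,0.14,0,0,0,0],
])

```text
time_s: 41.85
tool_pos: [0.4501, 0.1416, 0.4462]
tcp_rot: [3.14, -0.004, -0.004]
ft_force: [0.4, -0.7, -2.0]
grip_width: 0.0228
```

Call:
drive_tool([
  [1,0.04,0.12,0,0,0,0],
  [1,0.02,0.08,0,0,0,0],
  [1,0,0,-0.1,0,0,0],
  [1,0,0,-0.16,0,0,0],
  [1,0,0,-0.16,0,0,0],
  [1,0,0,-0.12,0,0,0],
  [1,0,0,-0.04,0,0,0],
  [1,0,0,0,0,0,0],
])

```text
time_s: 42.65
tool_pos: [0.4646, 0.1896, 0.3011]
tcp_rot: [3.139, -0.005, -0.005]
ft_force: [1.1, 0.4, -1.6]
grip_width: 0.0228
```

```bash
python3 sc.py scene s19 240 110 440 260 4
```

```text
[0.465  0.1898 0.3034] [ 1.1 -0.1 -0.5] 0.023102071655044274 42.7
```

View pics/s19.png

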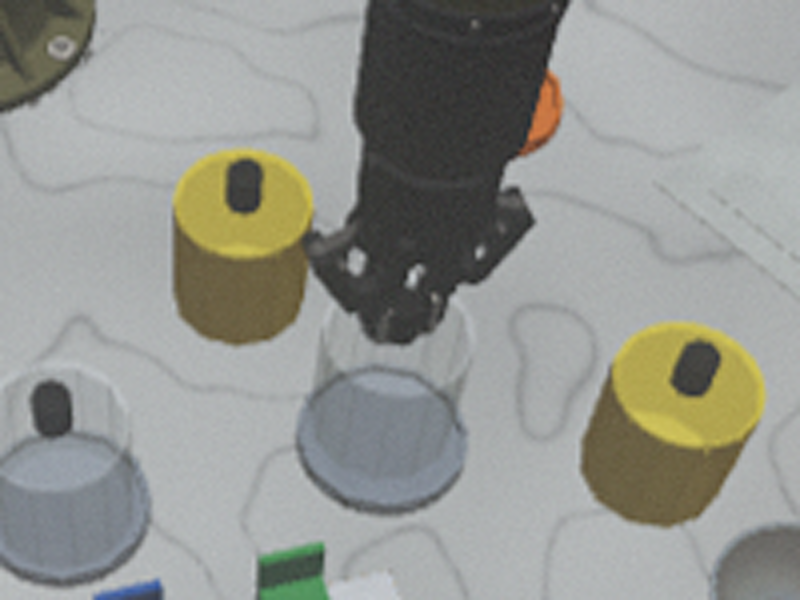

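Call:
drive_tool([
  [1,0,0,-0.04,0,0,0],
  [1,0,0,-0.03,0,0,0],
  [1,0,0,-0.016,0,0,0],
  [1,0,0,-0.008,0,0,0],
  [1,0,0,0,0,0,0],
  [1,0,0,0,0,0,0],
])

```text
time_s: 43.3
tool_pos: [0.4651, 0.1899, 0.2801]
tcp_rot: [-3.141, 0.005, -0.0]
ft_force: [0.2, -0.2, -1.2]
grip_width: 0.0229
```

Call:
drive_tool([
  [1,0,0,-0.003,0,0,0],
  [1,0,0,0,0,0,0],
])

```text
time_s: 43.5
tool_pos: [0.4652, 0.1899, 0.28]
tcp_rot: [-3.141, 0.005, -0.002]
ft_force: [-1.6, 0.1, 2.7]
grip_width: 0.0228
```

Contact at the seated height (0.280). I'm releasing and retreating.

Call:
drive_tool([
  [0,0,0,0,0,0,0],
  [-1,0,0,0,0,0,0],
  [-1,0,0,0,0,0,0],
  [-1,0,0,0,0,0,0],
  [-1,0,0,0.1,0,0,0],
  [-1,0,0,0.14,0,0,0],
  [-1,0,0,0.14,0,0,0],
  [-1,0,0,0.1,0,0,0],
])

```text
time_s: 44.3
tool_pos: [0.4651, 0.1897, 0.4018]
tcp_rot: [-3.141, 0.005, -0.004]
ft_force: [0.2, -0.2, 0.0]
grip_width: 0.0852
```

Call:
drive_tool([
  [-1,-0.04,0.06,0.06,0,0,0],
  [-1,-0.08,0.12,0,0,0,0],
  [-1,-0.08,0.12,0,0,0,0],
  [-1,-0.08,0.12,0,0,0,0],
  [-1,-0.06,0.1,0,0,0,0],
  [-1,0,0,0,0,0,0],
  [-1,0,0,0,0,0,0],
  [-1,0,0,0,0,0,0],
])

```text
time_s: 45.1
tool_pos: [0.3803, 0.3195, 0.4142]
tcp_rot: [3.141, -0.005, 0.0]
ft_force: [0.3, 0.0, 0.5]
grip_width: 0.0852
```

```bash
python3 sc.py scene s20 140 150 400 350 3 .635 -.1085 .014 .024 .6375 -.009 .014 .024 .64 .0905 .014 .024 .465 .19 .136 .012 .4605 -.2215 .136 .012 .4565 -.0255 .136 .012;python3 sc.py top t20 200 100 400 250 4 .465 .19 .136 .012 .4605 -.2215 .136 .012 .4565 -.0255 .136 .012 .635 -.1085 .006 .024 .6375 -.009 .006 .024 .64 .0905 .006 .024
```

```text
[0.3804 0.3193 0.4142] [ 0.5 -0.4  0.2] 0.08536992413964702 45.15
[0.3805 0.3193 0.4143] [-0.4  0.1  0.1] 0.08565598452992829 45.2
```

View pics/s20.png

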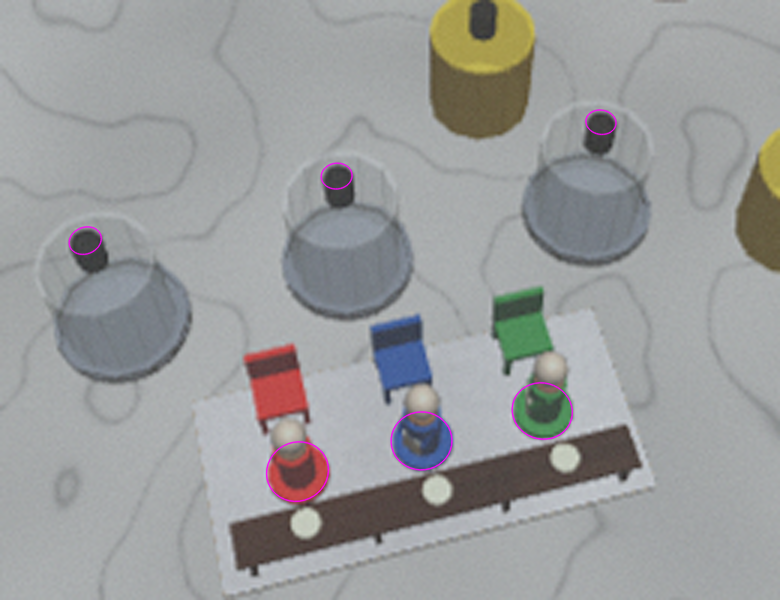

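View pics/t20.png

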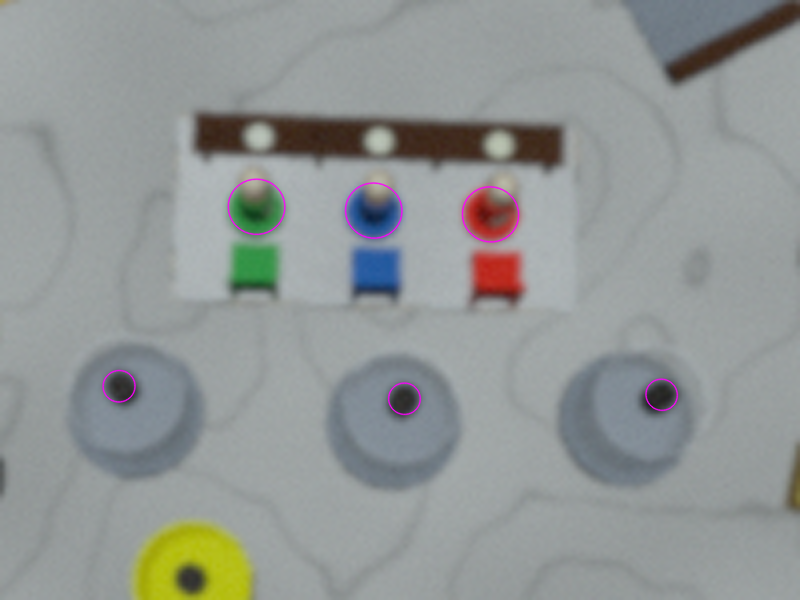

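All covers and chefs sit on their marks in both views. Since a knock may come late, I'll wait briefly, look once more and then hand in.

Call:
drive_tool([
  [-1,0,0,0,0,0,0],
  [-1,0,0,0,0,0,0],
  [-1,0,0,0,0,0,0],
  [-1,0,0,0,0,0,0],
  [-1,0,0,0,0,0,0],
  [-1,0,0,0,0,0,0],
  [-1,0,0,0,0,0,0],
  [-1,0,0,0,0,0,0],
])

```text
time_s: 46.0
tool_pos: [0.38, 0.3199, 0.4142]
tcp_rot: [3.142, -0.005, 0.0]
ft_force: [-0.2, -0.3, -0.4]
grip_width: 0.0854
```

Call:
drive_tool([
  [-1,0,0,0,0,0,0],
  [-1,0,0,0,0,0,0],
  [-1,0,0,0,0,0,0],
  [-1,0,0,0,0,0,0],
  [-1,0,0,0,0,0,0],
  [-1,0,0,0,0,0,0],
  [-1,0,0,0,0,0,0],
  [-1,0,0,0,0,0,0],
])

```text
time_s: 46.8
tool_pos: [0.3801, 0.3199, 0.4142]
tcp_rot: [3.142, -0.005, 0.0]
ft_force: [0.3, -0.8, -0.7]
grip_width: 0.0854
```

```bash
python3 sc.py scene s21 0 0 560 420 1.4 .635 -.1085 .014 .024 .6375 -.009 .014 .024 .64 .0905 .014 .024 .465 .19 .136 .012 .4605 -.2215 .136 .012 .4565 -.0255 .136 .012
```

```text
[0.3801 0.3199 0.4142] [ 1.7 -0.6 -0.9] 0.08557165812423032 46.85
```

View pics/s21.png

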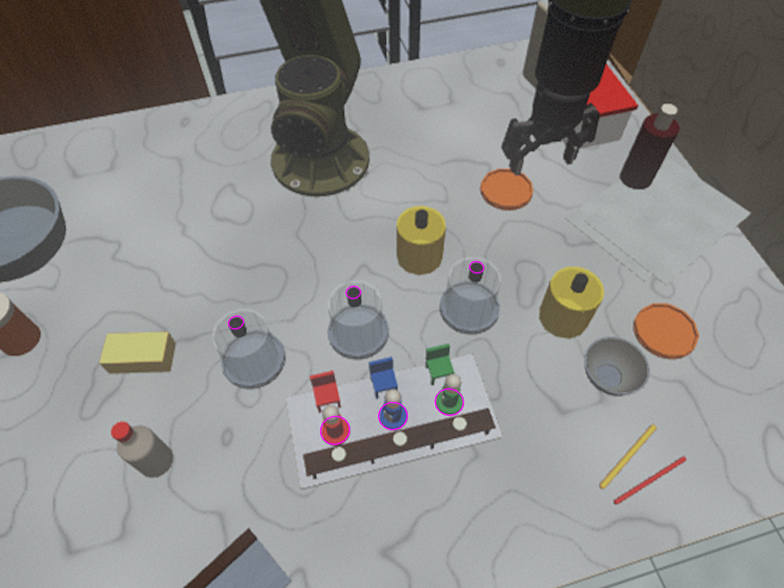

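Nothing has moved: the chefs are at (335,430), (392,415) and (450,400), the knobs are at (236,325), (353,295) and (476,268), and the bystanders are in place. I'm handing in.

```bash
python3 -c "
from rig import env
print(env.sign_off())"
```

```text
the job is handed in; nothing more can be done
None
```

All three chefs are standing on the board in front of their own chairs, all three stands are covered again, and I handed the job in at about 47 s. The hand-in reports no verdict, so success rests on my own checks.

**How it went:** I parked the green chef's cover on the table and moved that chef. Then I put the blue chef's cover on the empty middle stand, the red chef's cover on the blue chef's stand, and the parked cover on the red chef's stand.

**Last checks:**
- **Chefs:** all three looked upright and lay on their marks in the scene and top views, by my estimate within about 3 mm.
- **Covers:** all three knobs lined up with the fully seated height and position in both views. The arm was also at seated height (within about 1 mm) when it released each one.
- **Other objects:** the bottle, bowl, butter and the yellow and orange look-alikes looked unmoved.
- **Knocks:** I saw no object knocked aside during the run. I waited 1.6 s at the end, and a final scene picture showed no change.

**Disagreement:** the scene camera put the stand centres 4–9 mm farther out in x than the top camera. I took the seated knobs and the wrist view as the reference instead, and the covers went down without any sideways force.

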